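# Tip an order of nuts out of the counter's tipping pot

## Robot

A 6-joint arm with a two-finger parallel gripper is mounted at the origin on the work surface. World frame = base frame: x ahead of the robot, y to its left, z up, the work surface at z = 0. Lengths are in mm, angles in rad, forces in N, time in s.
With the tool pointing down it reaches from about 400 to 925 mm from the base axis. Payload 12.5 kg.
Tool frame: the origin (TCP) lies at the centre of the arm's flange, where the gripper is bolted on; the fingertips stand 190 mm ahead of it and the grasp point (between the pads) lies 171 mm ahead of it; z points along the fingers, y is the direction in which the jaws open and shut (so a half turn about z gives the same grasp; the last joint's range is limited). The gripper opens to 95 mm and grips with 3 to 60 N. Pads are 20 mm wide; open, the fingers measure 119 mm over their backs; the gripper's body (75 mm by 180 mm) begins 59 mm behind the grasp point.
Start: joints at [-1.362, 0.491, 1.559, -0, 1.092, -0.106], TCP at [193.536, -594.28, 404.761] pointing down, gripper open.
Joint ranges: [-3.1, 3.1], [-0.84, 2.19], [0.05, 2.79], [-1.13, 4.28], [0.06, 2.93], [-2.69, 2.69]. Speed limits (rad/s): [2.22, 2.22, 2.79, 3.14, 3.14, 3.14].

## Interface

Orientations are given as [roll, pitch, yaw] about the fixed x, y, z axes, in that order (R = Rz(yaw) Ry(pitch) Rx(roll)).
In Python, from cell import * gives the robot as it stands.
- The arm moves only by the tool step_arm, never from a script. Its argument "rows" is a list of rows, each an object with "delta_pos": the shift along the tool's x, y, z in cm, a list of three; "spin": the turn about the tool's z in degrees. A call has 1 to 5 rows; each row is the pose to reach, as a shift and turn from the pose measured when the call began, along the tool's axes at that moment; what a row does not reach only later rows make up. A row lasts 1/10 s, in which the tool goes at most 50 mm and 8.59 degrees, less where a joint would pass 70% of its speed; a pose out of reach is approached as far as the arm can. A call with a gripper value outside its range is refused whole. "jaw" is the opening, from 0 (shut) to 1 (fully open), set as the call begins (left out, the last holds). The fingers move at their own pace and stop on an object; the grip force is fixed at half the most. Time passes only in rows, so rows that repeat a pose let the fingers close. It gives the time, the measured TCP pose, the force and the opening at its end, in the units of the state.
- state(): the state, without advancing time (a new reading comes with each control period).
- read_camera(name): name is "scene" or "side" or "wrist"; returns (picture, depth): 400x640x3 uint8, blue, green, red; 400x640 float32, mm along the optical axis (not along the pixel's ray), 0 where there is no reading.
- camera_info(name): a dict with "camera_matrix" (3x3 intrinsics, pixels), "k1" (the pictures are not rectified: a ray, as slopes to the right and down, at radius r is drawn at 1 + k1 r^2 times it, then the intrinsics apply), "R" (3x3) and "t" (3): a world point X has camera coordinates R X + t. Camera axes: x right, y down, z forward; pixel columns grow to the right and rows downward; lengths in mm; the calibration is good to about 2 mm. A picture is of the moment at which its call begins: read the wrist's pose just before it. camera_info takes no time and is no camera call; for the wrist camera it gives the pose at the moment of the call.
- job_done(): hands the job in, once; it reports no verdict.
The state is a dict: "t": time; "joints": joint angles; "qvel": joint speeds; "tau": joint torques, N m; "eef_pos": TCP position; "tcp_rot": TCP orientation; "ft_force": force on the tool from outside, world axes, zero at the start; "moment": the same for the moment, N m; "opening": opening from 0.0 (shut) to 1.0 (fully open).
Only numpy, scipy, OpenCV 4.12 (cv2) and the standard library are available. Lean on these libraries where they do the work, as an engineer would, in place of code of your own. Each camera call takes 0.05 s, during which the arm holds its last target.

## Task

Stand the orange tray on the counter under the pouring side of the tipping stand, turn the stop selector clockwise, click by click, to its green dot (no further), then tip the pot right over with its lever so that all four nuts land in the tray, and swing the pot back fully upright. Finish with all four nuts lying in the tray, flat on the counter, the selector still at the green dot, and do not shift or knock over the can, tape measure, box or bottle.

Things in the scene. Friction and masses are not known exactly. Their poses are not given: they have to be found in the camera images.
- stand: Tipping stand, fixed: steel base plate 150 mm (x) by 250 mm (y -235 to +15), 12 mm thick; two green uprights at x = -58 and +58 (y -27 to +17, 168 mm tall) carry the pivot. Origin on the counter right below the pivot, whose axis is the stand's x. The pot empties towards the stand's +y; the tray goes there: its middle at y = 100, its -y wall towards the uprights, yaw as the stand's, grip tab away.
- pivot (a point): Middle of the cradle's pivot axis, 150 mm above the counter; fixed to the stand, axes as the stand's.
- cradle (a joint): Tilt of pot and lever, rad: 0 = upright on its stop, 2.5 = stop, mouth steeply down; grows as the pot tips towards the stand's +y. The nuts slide out between about 1.7 and 2.45 and land 30 to 160 mm in +y of the pivot. A stiff pivot (0.3 N m) keeps it where it is left. A tail under the pot hits the selector's yellow stop plate at about 0.2 rad unless the selector is at its green dot.
- pot_lip (a point): Middle of the pouring lip (+y rim) of the open aluminium pot: 88 mm square outside, 85 mm high, 4 mm walls; upright it spans y -84 to +4 of the stand, 158 to 243 mm above the counter. Tipped to 2.5 rad the lip is down to about 75 mm above the counter. Turns with the cradle.
- lever_grip (a point): Grip point on the lever's round red handle bar: 16 mm diameter, 85 mm long, parallel to the pivot axis, at x -69 to -154 of the stand (this point at -115); lever arm a 12 mm rod at x = -73. The bar is 120 mm from the pivot: at joint 0 it lies 104 mm towards -y and 60 mm above the pivot; it swings over the top, at 2.5 rad 119 mm towards +y and 14 mm above. Turns with the cradle.
- selector (a joint): Stop selector angle, rad, growing clockwise seen from above; four detent clicks at 0, 0.6, 1.2, 1.8, each with a dot on its grey pedestal; 1.2, the third, is the big green dot. Click torque up to about 0.15 N m. Starts near the first or second click. Only near 1.2 (within 0.2) does the notch in its yellow stop plate let the cradle tip.
- selector_grip (a point): On the selector's upright axis (stand x = 0, y = -175), 106 mm above the counter: middle of a black bar knob 44 mm long, 14 mm wide, 86 to 122 mm up; white line = pointer end. At joint 1.2 the pointer points to the stand's -y (away from the pot); at 0, 1.2 rad counter-clockwise of that from above. Yellow fan plate on the pot's side: rim at radius 70 to 102 mm, 60 to 110 mm up. All turns with it.
- tray: Loose orange order tray, 140 mm (x) by 130 mm (y), 45 mm high, 4 mm walls and floor, about 0.2 to 0.3 kg, empty at first. On its +y side an upright grip tab 60 mm wide (x), 14 mm thick (y), from the counter to 85 mm up, centred at y = +72. Origin: centre of the underside.
- nut1: Loose brass hex nut, 30 mm across corners, 13 mm thick, 35 g; one of four lying in the pot at first. Origin: centre of the underside.
- nut2: Loose brass hex nut, 30 mm across corners, 13 mm thick, 35 g; one of four lying in the pot at first. Origin: centre of the underside.
- nut3: Loose brass hex nut, 30 mm across corners, 13 mm thick, 35 g; one of four lying in the pot at first. Origin: centre of the underside.
- nut4: Loose brass hex nut, 30 mm across corners, 13 mm thick, 35 g; one of four lying in the pot at first. Origin: centre of the underside.
- glue_can: Bystander: closed can with a blue label, 64 mm diameter, 100 mm tall, origin centre of the underside. Leave alone.
- tape_measure: Bystander: yellow tape measure, 66 x 36 mm, 66 mm tall, origin centre of the underside. Leave alone.
- staple_box: Bystander: small cardboard box with a red band, 75 x 45 mm, 55 mm tall, origin centre of the underside. Leave alone.
- spray_bottle: Bystander: closed bottle with a red cap, 56 mm diameter, 150 mm tall, origin centre of the underside. Leave alone.
There are look-alikes about, which are no part of the job. Of the things like the tray, leave any that is yellow; of the rest the larger one is meant.

How it is judged (in metres and radians):
On the way:
1. the pot is tipped right over with the selector at the green dot (value of joint cradle above 1.6 rad and value of joint selector between 1.02 and 1.38 rad), for 0.2 s.
At the end, for the whole second after the job is handed in: The pot is back upright (tilt under 0.15 rad), the selector is at the green dot (1.2 rad, within 0.18), all four nuts lie at rest inside the tray, and the tray stands flat on the counter (within 6 mm and 0.05 rad), at rest (value of joint cradle below 0.15 rad and value of joint selector between 1.02 and 1.38 rad and x of nut1 in the frame of tray between -0.068 and 0.068 m and y of nut1 in the frame of tray between -0.063 and 0.063 m and z of nut1 in the frame of tray between 0 and 0.06 m and linear speed of each of nut1, nut2, nut3, nut4 below 0.03 m/s and x of nut2 in the frame of tray between -0.068 and 0.068 m and y of nut2 in the frame of tray between -0.063 and 0.063 m and z of nut2 in the frame of tray between 0 and 0.06 m and x of nut3 in the frame of tray between -0.068 and 0.068 m and y of nut3 in the frame of tray between -0.063 and 0.063 m and z of nut3 in the frame of tray between 0 and 0.06 m and x of nut4 in the frame of tray between -0.068 and 0.068 m and y of nut4 in the frame of tray between -0.063 and 0.063 m and z of nut4 in the frame of tray between 0 and 0.06 m and angle between tray's own z axis and vertical below 0.05 rad and height (world z) of tray below 0.006 m and linear speed of tray below 0.02 m/s); the robot touches nothing.
It fails at once if a bystander is shifted more than 25 mm or tipped over (distance of any of glue_can, tape_measure, staple_box, spray_bottle from where it was at the start of the episode above 0.025 m or angle between any of glue_can, tape_measure, staple_box, spray_bottle's own z axis and vertical above 0.4 rad).
It also fails if it takes over 72 s, if anything falls off the work surface, if the arm or the gripper's body presses on something with over 40 N, if the wrist force passes 120 N, or if a joint passes its speed limit or range.

## Working session

There is one attempt and no reset: what is moved stays moved. The work goes in short steps, Python scripts to look and compute and a tool call to move; the robot and the scene stay as the last step left them, time stands still between calls to the robot, and variables do not carry over. Pictures are saved under pics/ and viewed, and the job is handed in when it is done.

Besides the shell and the picture viewer there is one more tool, called in YAML: its name, and indented under it one key for each argument. step_arm: Moves the arm, as the interface text tells. Its arguments: {"type":"object","properties":{"rows":{"type":"array","items":{"type":"object","properties":{"delta_pos":{"type":"array","items":{"type":"number"}},"spin":{"type":"number"}}}},"jaw":{"type":"number"}},"required":["rows"]}

```bash
ls; mkdir -p pics
python3 - <<'E'
from cell import *
import cv2
print(state())
for n in ("scene","side","wrist"):
    i=camera_info(n); p,d=read_camera(n)
    cv2.imwrite(f"pics/{n}0.png",p)
    import numpy as np
    np.save(f"pics/{n}0.npy",d)
    print(n,i)
E
```

```text
pics
{'t': 0.0, 'joints': array([-1.36161515e+00,  4.91548778e-01,  1.55946094e+00, -1.29468955e-05,
        1.09166008e+00, -1.05596420e-01]), 'qvel': array([-0.00122877, -0.00038283,  0.00204042, -0.00080074, -0.00151276,
       -0.00062812]), 'tau': array([ 3.22863096e-03, -6.12633848e+01, -2.58184594e+01,  6.93239481e-02,
        4.81184351e-02, -7.11094117e-05]), 'eef_pos': array([ 193.51852383, -594.24830648,  404.16436986]), 'tcp_rot': array([-3.14052030e+00, -1.02112569e-04,  3.14783517e-01]), 'ft_force': array([0.25004604, 0.20885998, 0.30425362]), 'moment': array([ 0.01889513,  0.0232965 , -0.00209897]), 'opening': 1.0011584664597513}
scene {'camera_matrix': array([[395.95513846,   0.        , 310.47925415],
       [  0.        , 395.95513846, 196.82443754],
       [  0.        ,   0.        ,   1.        ]]), 'k1': -0.012067929611033366, 'R': array([[ 0.17477642,  0.98447768,  0.01602829],
       [ 0.75759668, -0.12406449, -0.6408239 ],
       [-0.62888828,  0.12414388, -0.76752057]]), 't': array([-178.08186136, -285.44591033, 1507.43033891])}
side {'camera_matrix': array([[449.69805335,   0.        , 310.79759979],
       [  0.        , 449.69805335, 204.19408843],
       [  0.        ,   0.        ,   1.        ]]), 'k1': 0.002705032845016783, 'R': array([[ 0.94372581, -0.33009082, -0.02053403],
       [-0.24890177, -0.66798009, -0.70132055],
       [ 0.21778315,  0.66696526, -0.71255024]]), 't': array([-480.38204955,  306.08423682, 1258.43123107])}
wrist {'camera_matrix': array([[281.88062234,   0.        , 318.06224104],
       [  0.        , 281.88062234, 199.84287799],
       [  0.        ,   0.        ,   1.        ]]), 'k1': -0.023386367621706174, 'R': array([[ 3.09111141e-01, -9.51025610e-01, -7.69397763e-04],
       [-9.22710183e-01, -3.00103548e-01,  2.41958217e-01],
       [-2.30339360e-01, -7.40820494e-02, -9.70286364e-01]]), 't': array([-624.68324893,  -26.97197626,  389.27411028])}
```

View pics/scene0.png

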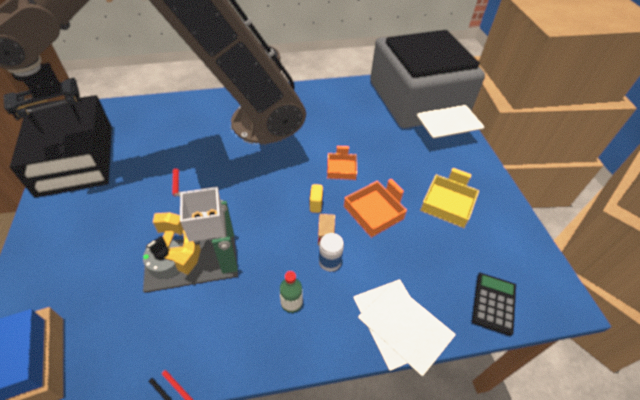

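View pics/side0.png

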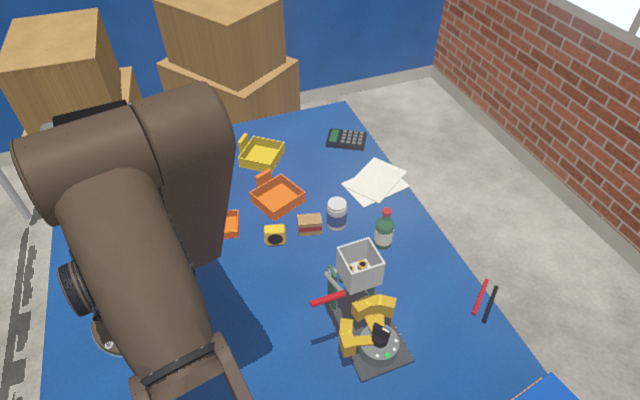

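View pics/wrist0.png

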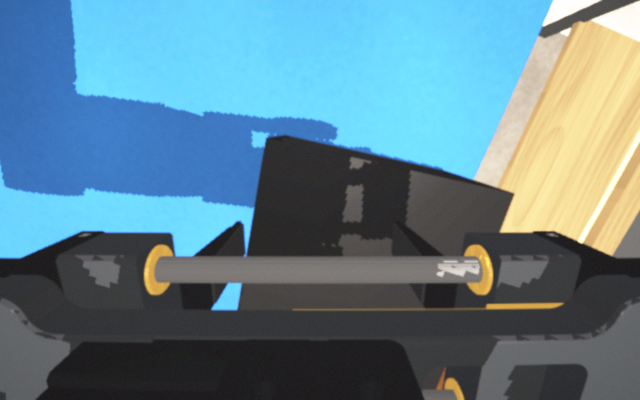

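The scene picture shows the stand at about (190,240), the large orange tray at (375,207), a small orange one at (342,165) and a yellow one at (450,200). The bystanders sit at (316,198), (327,227), (331,248) and (291,291). Next I'll measure poses from the point clouds.

```bash
cat > h.py <<'E'
import numpy as np, cv2
from cell import *
def cloud(p,d,i):
    K=np.array(i["camera_matrix"]);k1=i["k1"]
    v,u=np.mgrid[0:400,0:640]
    xd=(u-K[0,2])/K[0,0]; yd=(v-K[1,2])/K[1,1]
    x,y=xd.copy(),yd.copy()
    for _ in range(5):
        f=1+k1*(x*x+y*y); x=xd/f;y=yd/f
    C=np.stack([x*d,y*d,d],-1)
    W=(C-np.array(i["t"]))@np.array(i["R"])
    W[d<=0]=np.nan
    return W
def proj(X,i):
    K=np.array(i["camera_matrix"]);c=np.asarray(X)@np.array(i["R"]).T+i["t"]
    s=c[...,:2]/c[...,2:]; s=s*(1+i["k1"]*(s**2).sum(-1,keepdims=True))
    return s@K[:2,:2].T+K[:2,2]
def rot(a): return np.array([[np.cos(a),-np.sin(a)],[np.sin(a),np.cos(a)]])
E
python3 - <<'E'
from h import *
for n in("scene","side"):
    p=cv2.imread(f"pics/{n}0.png");d=np.load(f"pics/{n}0.npy");i=camera_info(n);W=cloud(p,d,i)
    np.save(f"pics/{n}W.npy",W)
    hsv=cv2.cvtColor(p,cv2.COLOR_BGR2HSV);H,S,V=[hsv[...,k].astype(int) for k in range(3)]
    inb=(W[...,2]>8)&(W[...,2]<300)&(W[...,0]>150)&(W[...,0]<1100)
    for nm,m in dict(orange=(H>=4)&(H<=14)&(S>170)&(V>100),red=((H<4)|(H>174))&(S>170)&(V>90),yellow=(H>=18)&(H<=30)&(S>150)&(V>90),green=(H>35)&(H<90)&(S>60)).items():
        m=(m&inb).astype(np.uint8)
        c,l,st,ce=cv2.connectedComponentsWithStats(m)
        for k in range(1,c):
            if st[k,4]>25:
                q=W[l==k];r=cv2.minAreaRect(q[:,:2].astype(np.float32))
                print(n,nm,ce[k].round(),st[k,4],"mean",q.mean(0).round(),"z",np.percentile(q[:,2],[2,98]).round(),"rect",np.round(r[0]),np.round(r[1]),round(r[2],1))
E
```

```text
scene orange [342. 154.] 175 mean [249. 245.  29.] z [ 9. 59.] rect [249. 245.] [87. 12.] 79.7
scene orange [342. 174.] 161 mean [332. 227.  22.] z [ 8. 35.] rect [310. 231.] [92. 58.] 78.1
scene orange [377. 206.] 1136 mean [490. 301.  35.] z [ 9. 86.] rect [489. 295.] [141. 139.] 22.3
scene red [175. 181.] 108 mean [ 466. -258.  219.] z [216. 222.] rect [ 463. -258.] [84. 11.] 2.3
scene red [290. 277.] 82 mean [749.  -3. 150.] z [142. 155.] rect [747.  -3.] [19. 23.] 81.8
scene red [176. 386.] 153 mean [ 904. -289.   13.] z [10. 16.] rect [ 905. -289.] [93.  9.] 40.4
scene yellow [451. 196.] 1067 mean [492. 540.  35.] z [ 9. 85.] rect [496. 536.] [134. 142.] 51.4
scene yellow [316. 198.] 263 mean [449. 117.  55.] z [14. 71.] rect [437. 118.] [34. 59.] 79.6
scene yellow [168. 226.] 529 mean [ 511. -306.   95.] z [ 67. 115.] rect [ 517. -300.] [96. 62.] 20.1
scene yellow [184. 256.] 680 mean [ 613. -260.   94.] z [ 65. 114.] rect [ 583. -275.] [130.  80.] 36.3
scene green [226. 250.] 574 mean [ 610. -154.   88.] z [ 21. 170.] rect [ 576. -158.] [123.  43.] 2.4
scene green [145. 256.]
[... 538 characters left out ...]
 [ 41. 108.] 78.0
side yellow [374. 320.] 171 mean [ 587. -274.   66.] z [62. 71.] rect [ 591. -277.] [43. 49.] 88.1
side yellow [352. 335.] 442 mean [ 509. -309.   96.] z [ 64. 113.] rect [ 518. -315.] [75. 80.] 66.0
side green [334. 135.] 100 mean [796. 547.  23.] z [17. 29.] rect [800. 552.] [100.  31.] 57.5
side green [385. 224.] 174 mean [739. -15. 106.] z [ 92. 125.] rect [740. -13.] [34. 50.] 56.6
side green [332. 271.] 47 mean [ 513. -163.  167.] z [159. 171.] rect [ 513. -160.] [44.  9.] 89.6
side green [331. 288.] 30 mean [ 509. -169.  101.] z [ 69. 118.] rect [ 511. -169.] [ 7. 29.] 4.6
side green [387. 355.] 28 mean [ 578. -367.   58.] z [54. 62.] rect [ 578. -367.] [14. 14.] 6.3
```

Run:
```python
import cv2,numpy as np
a=cv2.imread("pics/scene0.png")[150:310,120:360];b=cv2.imread("pics/side0.png")[160:400,200:440]
cv2.imwrite("pics/a.png",cv2.resize(a,None,fx=3,fy=3,interpolation=cv2.INTER_CUBIC))
cv2.imwrite("pics/b.png",cv2.resize(b,None,fx=2.5,fy=2.5,interpolation=cv2.INTER_CUBIC))
```

```text
(no output)
```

View pics/a.png

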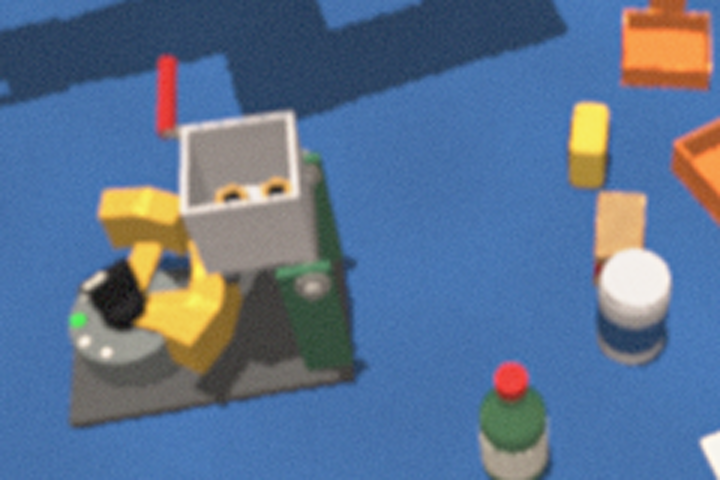

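View pics/b.png

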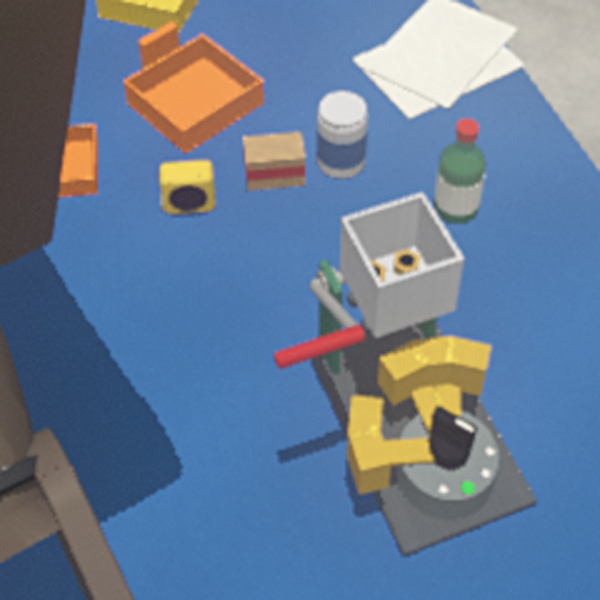

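Run:
```python
from h import *
from scipy.optimize import least_squares
Ws=[np.load(f"pics/{n}W.npy") for n in("scene","side")]
Ps=[cv2.imread(f"pics/{n}0.png") for n in("scene","side")]
# top-down height map of stand region, 1 px = 1mm
for n,W,p in zip("ab",Ws,Ps):
    q=W.reshape(-1,3);c=p.reshape(-1,3)
    m=np.isfinite(q[:,0])&(q[:,0]>420)&(q[:,0]<720)&(q[:,1]>-460)&(q[:,1]<-80)&(q[:,2]>3)
    q=q[m];c=c[m];o=np.argsort(q[:,2]);q=q[o];c=c[o]
    im=np.zeros((600,760,3),np.uint8)
    for (x,y,z),cc in zip(q,c): cv2.circle(im,(int((y+460)*2),int((x-420)*2)),3,cc.tolist(),-1)
    cv2.imwrite(f"pics/top{n}.png",im)
    def rect(sel,nm):
        s=W[sel][:, :2].astype(np.float32)
        if len(s)>5:
            r=cv2.minAreaRect(s);print(n,nm,len(s),np.round(r[0],1),np.round(r[1],1),round(r[2],1))
    z=W[...,2];box=(W[...,0]>480)&(W[...,0]<700)&(W[...,1]>-300)&(W[...,1]<-120)
    rect(box&(z>238)&(z<250),"rim")
    rect((W[...,0]>480)&(W[...,0]<700)&(W[...,1]>-440)&(W[...,1]<-100)&(z>7)&(z<17),"plate")
    rect((W[...,0]>540)&(W[...,0]<640)&(W[...,1]>-380)&(W[...,1]<-290)&(z>117)&(z<127),"knobtop")
    tr=(W[...,0]>380)&(W[...,0]<600)&(W[...,1]>190)&(W[...,1]<410)
    rect(tr&(z>38)&(z<52),"trayrim"); rect(tr&(z>60)&(z<95),"tab"); rect(tr&(z>80)&(z<95),"tabtop")
```

```text
a rim 368 [ 572.1 -192.5] [91.5 88.6] 1.9
a plate 1682 [ 598.6 -275. ] [332.9 199.5] 83.6
a knobtop 95 [ 576.8 -327.3] [16.1 44.1] 35.9
a trayrim 416 [487.5 297. ] [142.4 144.3] 22.6
a tab 165 [462.6 357.7] [61.5 17.5] 23.4
a tabtop 89 [462.6 357.7] [61.5 17.5] 23.4
b rim 293 [ 571.9 -192.8] [88.9 91.3] 2.3
b plate 1777 [ 573.5 -266.6] [151.  244.5] 1.8
b knobtop 99 [ 575.4 -328.2] [14.7 43. ] 35.6
b trayrim 289 [486.4 294.7] [143.8 144.3] 22.9
b tab 125 [460.3 355.8] [62.  19.6] 22.2
b tabtop 53 [459.9 357. ] [61.6 18.7] 24.2
```

View pics/topa.png

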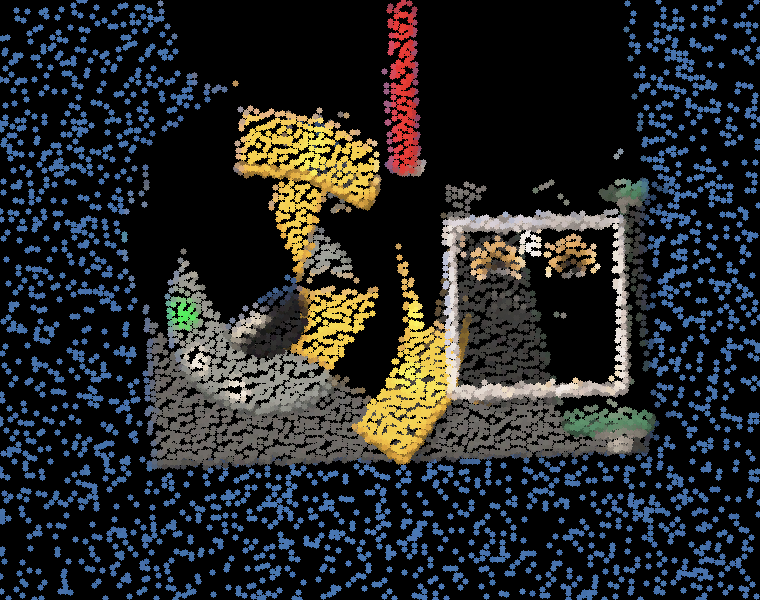

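View pics/topb.png

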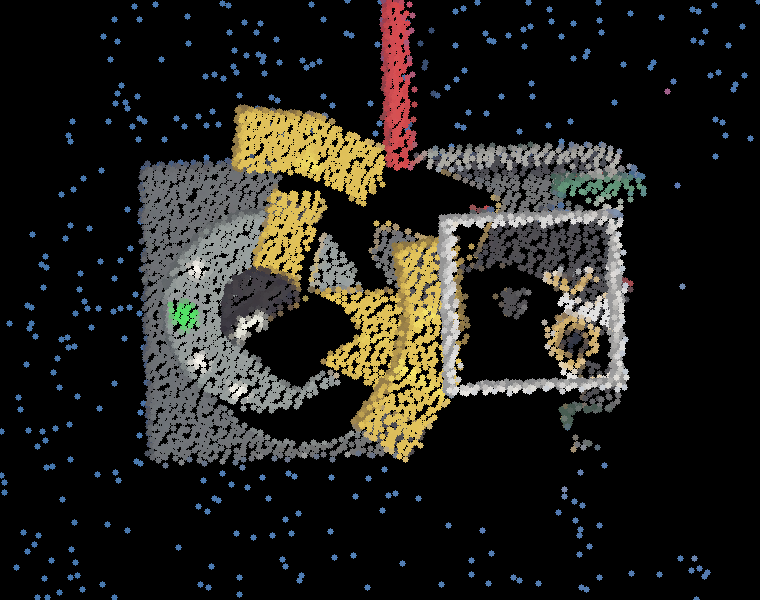

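The top-down maps show the knob pointer at about -54° in world, with the stand yaw about 2°. So the selector is near the second click (0.59 rad). The stand origin is near (570,-153), and the tray centre is near (490,290) at 22.7° yaw. Here is a helper to work out the moves.

```bash
cat >> h.py <<'E'
O=np.array([570.3,-152.7]); SY=0.036
def sw(x,y): return O+rot(SY)@np.array([x,y])
def go(x,y,zg,yawdeg):
    """print delta (cm, tool axes) and spin to bring grasp point to x,y,zg with tool yaw"""
    s=state();R=cv2.Rodrigues(np.zeros(3))[0]
    from scipy.spatial.transform import Rotation as Ro
    M=Ro.from_euler('xyz',s['tcp_rot']).as_matrix()
    d=M.T@(np.array([x,y,zg+171])-s['eef_pos'])/10
    sp=-(yawdeg-np.degrees(s['tcp_rot'][2])); sp=(sp+180)%360-180
    print("t",round(s['t'],2),"delta cm",d.round(2),"spin",round(sp,1),"| j",s['joints'].round(2))
E
python3 -c "
from h import *
print(sw(0,-175),sw(-115,-104),sw(0,100),sw(0,172))
go(*sw(0,-175),240,-54.1)
go(*sw(0,-175),108,-54.1)"
```

```text
[ 576.59863929 -327.58661225] [ 459.1177033 -260.7717211] [566.70077755 -52.764793  ] [564.10933739  19.18855604]
t 0.15 delta cm [ 44.68 -13.5   -0.66] spin 72.1 | j [-1.36  0.49  1.56  0.    1.09 -0.11]
t 0.15 delta cm [ 44.68 -13.49  12.54] spin 72.1 | j [-1.36  0.49  1.56  0.    1.09 -0.11]
```

step_arm:
  rows:
    - {"delta_pos": [4.4,-1.3,0],"spin": 7}
    - {"delta_pos": [8.8,-2.7,0],"spin": 14}
    - {"delta_pos": [13.2,-4,0],"spin": 21}
    - {"delta_pos": [17.6,-5.3,0],"spin": 28}
    - {"delta_pos": [22,-6.7,0],"spin": 35}
  jaw: 0.5

```text
t: 0.65
eef_pos: [383.3, -461.3, 404.3]
tcp_rot: [-3.141, 0.001, -0.301]
ft_force: [0.2, -0.5, 0.1]
opening: 0.637
```

```bash
python3 -c "
from h import *
go(*sw(0,-175),240,-54.1)"
```

```text
t 0.65 delta cm [ 14.49 -18.5   -0.67] spin 36.8 | j [-0.99  0.46  1.62  0.    1.06  0.88]
```

step_arm:
  rows:
    - {"delta_pos": [3,-3.8,0],"spin": 8}
    - {"delta_pos": [6,-7.6,0],"spin": 16}
    - {"delta_pos": [9,-11.4,0],"spin": 24}
    - {"delta_pos": [12,-15.2,0],"spin": 32}
    - {"delta_pos": [14.5,-18.5,0],"spin": 36.8}

```text
t: 1.15
eef_pos: [578.5, -325.8, 404.1]
tcp_rot: [-3.141, 0.001, -0.948]
ft_force: [-0.3, -1.1, 0.6]
opening: 0.497
```

step_arm:
  rows:
    - {"delta_pos": [0,0,0],"spin": 0}

```text
t: 1.25
eef_pos: [581.6, -322.7, 403.4]
tcp_rot: [-3.141, 0.002, -0.947]
ft_force: [-0.4, 0.2, -0.0]
opening: 0.502
```

```bash
python3 -c "
from h import *
go(*sw(0,-175),108,-54.1)
i=camera_info('wrist');p,d=read_camera('wrist');cv2.imwrite('pics/w1.png',p)
W=cloud(p,d,i);z=W[...,2]
m=(W[...,0]>540)&(W[...,0]<640)&(W[...,1]>-380)&(W[...,1]<-290)&(z>114)&(z<130)
r=cv2.minAreaRect(W[m][:,:2].astype(np.float32));print(m.sum(),r,np.median(z[m]))
"
```

```text
t 1.25 delta cm [ 0.13  0.7  12.44] spin -0.2 | j [-0.61  0.55  1.45  0.    1.14  1.91]
640 ((577.1527709960938, -329.29144287109375), (13.558158874511719, 42.66977310180664), 35.7589225769043) 121.18498580260481
```

View pics/w1.png

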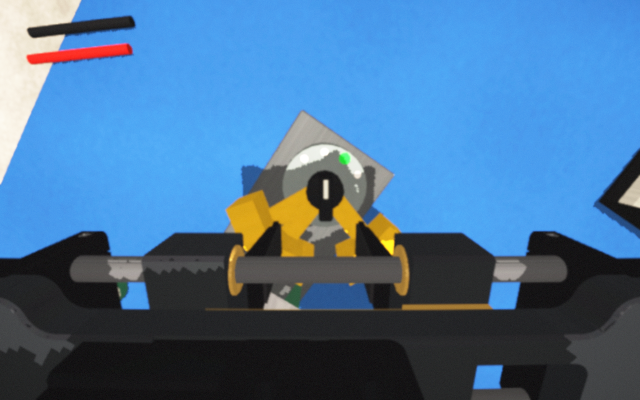

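```bash
python3 -c "
from h import *
go(577,-328.5,107,-54.1)"
```

```text
t 1.3 delta cm [ 0.22  0.54 12.53] spin -0.1 | j [-0.61  0.55  1.46  0.    1.14  1.91]
```

step_arm:
  rows:
    - {"delta_pos": [0.2,0.5,2],"spin": 0}
    - {"delta_pos": [0.2,0.5,5],"spin": 0}
    - {"delta_pos": [0.2,0.5,8.5],"spin": 0}
    - {"delta_pos": [0.2,0.5,12.5],"spin": 0}
    - {"delta_pos": [0.2,0.5,12.5],"spin": 0}

```text
t: 1.8
eef_pos: [575.4, -328.6, 273.6]
tcp_rot: [3.139, 0.01, -0.946]
ft_force: [-0.6, -0.1, 0.6]
opening: 0.5
```

```bash
python3 -c "
from h import *
go(577,-328.5,107,-54.1)"
```

```text
t 1.8 delta cm [ 0.08 -0.13 -0.44] spin -0.1 | j [-0.62  0.69  1.58  0.    0.89  1.9 ]
```

step_arm:
  rows:
    - {"delta_pos": [0,-0.1,-0.4],"spin": 0}
    - {"delta_pos": [0,-0.1,-0.4],"spin": 0}
    - {"delta_pos": [0,-0.1,-0.4],"spin": 0}
    - {"delta_pos": [0,-0.1,-0.4],"spin": 0}
    - {"delta_pos": [0,-0.1,-0.4],"spin": 0}
  jaw: 0

```text
t: 2.3
eef_pos: [576.8, -327.7, 278.8]
tcp_rot: [3.141, 0.008, -0.946]
ft_force: [4.1, 4.6, 0.9]
opening: 0.148
```

```bash
python3 -c "
from h import *
go(577,-328.5,107,-88);print(state()['moment'],state()['opening'])"
```

```text
t 2.3 delta cm [0.08 0.04 0.08] spin 33.8 | j [-0.62  0.68  1.57  0.    0.9   1.9 ]
[ 0.69653102 -0.35405522 -0.08630906] 0.147684301603484
```

Gripped (opening 0.148, or 14 mm). Now I'll turn it 34° clockwise, slowly.

step_arm:
  rows:
    - {"delta_pos": [0,0,0],"spin": 4}
    - {"delta_pos": [0,0,0],"spin": 8}
    - {"delta_pos": [0,0,0],"spin": 12}
    - {"delta_pos": [0,0,0],"spin": 16}
    - {"delta_pos": [0,0,0],"spin": 20}

```text
t: 2.8
eef_pos: [576.9, -326.7, 278.9]
tcp_rot: [3.137, 0.009, -1.296]
ft_force: [-2.8, 9.3, 3.3]
opening: 0.186
```

```bash
python3 -c "
from h import *
go(577,-328.5,107,-88);print(state()['moment'],state()['ft_force'])"
```

```text
t 2.8 delta cm [0.18 0.04 0.09] spin 13.8 | j [-0.62  0.68  1.57  0.    0.9   2.25]
[2.08041016 0.80669418 1.09691881] [-2.83411105  9.28448841  3.33641142]
```

step_arm:
  rows:
    - {"delta_pos": [0.1,0,0.1],"spin": 4}
    - {"delta_pos": [0.1,0,0.1],"spin": 8}
    - {"delta_pos": [0.1,0,0.1],"spin": 12}
    - {"delta_pos": [0.1,0,0.1],"spin": 13.8}
    - {"delta_pos": [0.1,0,0.1],"spin": 13.8}

```text
t: 3.3
eef_pos: [577.6, -327.6, 279.0]
tcp_rot: [3.137, 0.006, -1.534]
ft_force: [0.9, -1.2, 4.8]
opening: 0.225
```

```bash
python3 -c "
from h import *
go(577,-328.5,107,-88);print(state()['moment'],state()['ft_force'])
for n in ('scene','side'):
    i=camera_info(n);p,d=read_camera(n);cv2.imwrite(f'pics/{n}2.png',p)
a=cv2.imread('pics/scene2.png')[150:310,120:360];b=cv2.imread('pics/side2.png')[240:400,280:440]
cv2.imwrite('pics/c2.png',np.hstack([cv2.resize(a,(480,320)),cv2.resize(b,(320,320))]))
"
```

```text
t 3.3 delta cm [0.09 0.06 0.1 ] spin 0.1 | j [-0.62  0.68  1.57  0.    0.9   2.49]
[ 0.03666551 -0.25150683  1.42851869] [ 0.93878438 -1.18682327  4.79083946]
```

View pics/c2.png

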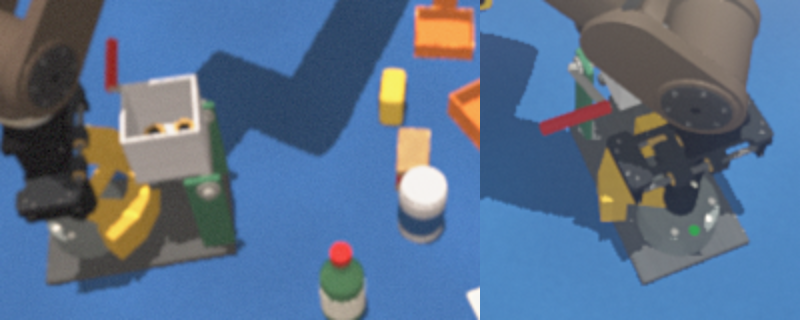

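```bash
python3 -c "
from h import *
ims=[]
for n in ('scene','side'):
    i=camera_info(n);p,d=read_camera(n);W=cloud(p,d,i)
    q=W.reshape(-1,3);c=p.reshape(-1,3)
    m=np.isfinite(q[:,0])&(q[:,0]>440)&(q[:,0]<700)&(q[:,1]>-440)&(q[:,1]<-140)&(q[:,2]>3)&(q[:,2]<180)
    q=q[m];c=c[m];o=np.argsort(q[:,2]);q=q[o];c=c[o]
    im=np.zeros((340,390,3),np.uint8)
    for (x,y,z),cc in zip(q,c): cv2.circle(im,(int((y+440)*1.3),int((x-440)*1.3)),2,cc.tolist(),-1)
    ims.append(im)
cv2.imwrite('pics/top2.png',np.hstack(ims))
i=camera_info('wrist');p,d=read_camera('wrist');cv2.imwrite('pics/w2.png',p)
"
```

```text
(no output)
```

View pics/top2.png

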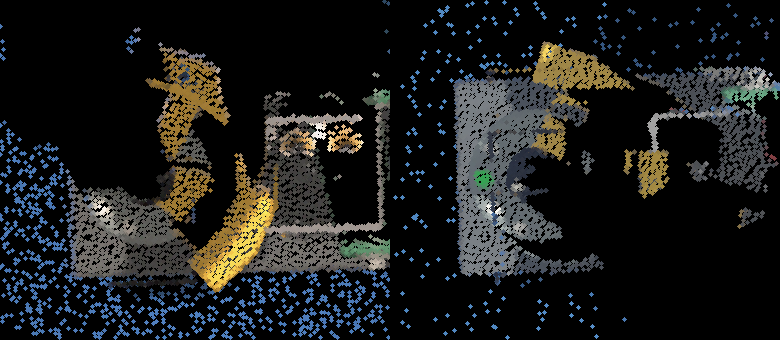

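View pics/w2.png

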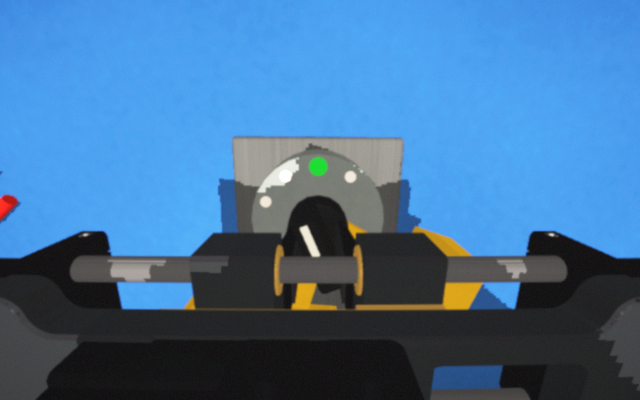

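step_arm:
  rows:
    - {"delta_pos": [0,0,0],"spin": 0}
    - {"delta_pos": [0,0,0],"spin": 0}

```text
t: 3.75
eef_pos: [577.6, -327.7, 278.7]
tcp_rot: [3.138, 0.007, -1.536]
ft_force: [2.9, -0.3, -0.3]
opening: 0.144
```

```bash
python3 -c "
from h import *
go(577,-328.5,107,-88);print(state()['moment'],state()['ft_force'])
W=np.load('pics/scene0.npy')
i=camera_info('wrist');p,d=read_camera('wrist');W=cloud(p,d,i)
for u,v in((325,215),(305,210),(340,205),(310,240),(300,300),(320,295),(310,300),(370,240),(450,260),(290,260)): print((u,v),W[v,u].round(),p[v,u])
cv2.imwrite('pics/w3.png',cv2.resize(p[180:320,220:420],None,fx=4,fy=4))
"
```

```text
t 3.75 delta cm [0.08 0.06 0.07] spin 0.0 | j [-0.62  0.68  1.57  0.    0.9   2.49]
[ 0.19895506 -1.1788846   0.002382  ] [ 2.91102716 -0.34406949 -0.28816019]
(325, 215) [ 574. -350.  114.] [27 25 26]
(305, 210) [ 586. -344.   84.] [27 29 28]
(340, 205) [ 562. -343.   67.] [75 80 77]
(310, 240) [ 582. -339.  121.] [25 25 25]
(300, 300) [ 585. -319.  145.] [31 29 31]
(320, 295) [ 571. -235.   11.] [73 77 78]
(310, 300) [ 581. -229.   12.] [77 80 81]
(370, 240) [ 562. -363.  177.] [38 36 35]
(450, 260) [ 539. -358.  181.] [77 79 81]
(290, 260) [ 586. -358.  184.] [ 63 141 186]
```

View pics/w3.png

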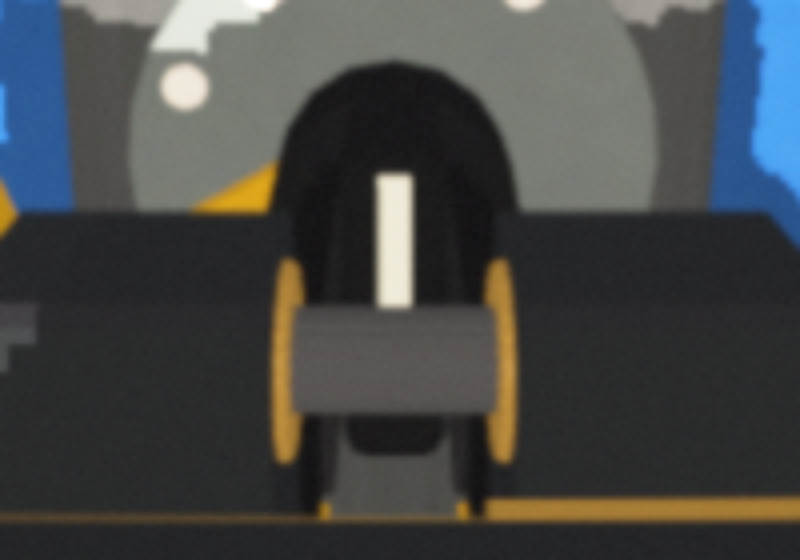

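The knob caught up (it's damped): the pointer is now at the green dot and the torque is zero. I'll release it and lift.

step_arm:
  rows:
    - {"delta_pos": [0,0,0],"spin": 0}
    - {"delta_pos": [0,0,0],"spin": 0}
    - {"delta_pos": [0,0,0],"spin": 0}
    - {"delta_pos": [0,0,-3],"spin": 0}
    - {"delta_pos": [0,0,-7],"spin": 0}
  jaw: 0.5

```text
t: 4.3
eef_pos: [577.6, -328.1, 347.6]
tcp_rot: [3.134, 0.01, -1.536]
ft_force: [-0.5, -0.5, 0.2]
opening: 0.478
```

step_arm:
  rows:
    - {"delta_pos": [0,0,-4],"spin": 0}
    - {"delta_pos": [0,0,-8],"spin": 0}
    - {"delta_pos": [0,0,-12],"spin": 0}
    - {"delta_pos": [0,0,-14],"spin": 0}
    - {"delta_pos": [0,0,-14],"spin": 0}

```text
t: 4.8
eef_pos: [578.4, -329.3, 490.8]
tcp_rot: [3.138, 0.007, -1.536]
ft_force: [-0.8, -0.2, -0.4]
opening: 0.498
```

```bash
python3 -c "
from h import *
s=state();print(s['eef_pos'],s['opening'])
i=camera_info('wrist');p,d=read_camera('wrist');cv2.imwrite('pics/w4.png',p)
W=cloud(p,d,i);z=W[...,2]
m=(W[...,0]>540)&(W[...,0]<640)&(W[...,1]>-380)&(W[...,1]<-290)&(z>114)&(z<130)
r=cv2.minAreaRect(W[m][:,:2].astype(np.float32));print(m.sum(),r)
go(480,-100,310,0)
# yaw of tray
go(461.9,356.2,310,22.7)
"
```

```text
[ 578.42133671 -329.32628523  490.83895006] 0.49791956540537585
387 ((576.5360107421875, -328.5309143066406), (13.926289558410645, 43.785438537597656), 1.760221242904663)
t 4.85 delta cm [-23.26   9.03   1.  ] spin -88.0 | j [-0.62  0.49  1.33  0.    1.33  2.49]
t 4.85 delta cm [-68.91   9.24   1.41] spin -110.7 | j [-0.62  0.49  1.33  0.    1.33  2.49]
```

step_arm:
  rows:
    - {"delta_pos": [-4.6,0.6,0],"spin": -7.5}
    - {"delta_pos": [-9.2,1.2,0],"spin": -15}
    - {"delta_pos": [-13.8,1.8,0],"spin": -22.5}
    - {"delta_pos": [-18.4,2.5,0],"spin": -30}
    - {"delta_pos": [-23,3,0],"spin": -37.5}
  jaw: 0.6

```text
t: 5.35
eef_pos: [539.6, -98.9, 488.8]
tcp_rot: [3.14, 0.013, -0.876]
ft_force: [1.4, -0.2, 0.4]
opening: 0.601
```

```bash
python3 -c "
from h import *
go(461.9,356.2,310,22.7)
"
```

```text
t 5.35 delta cm [-39.93 -23.16   1.29] spin -72.9 | j [-0.3   0.31  1.63  0.01  1.22  2.14]
```

step_arm:
  rows:
    - {"delta_pos": [-4,-2.3,0],"spin": -7.5}
    - {"delta_pos": [-8,-4.6,0],"spin": -15}
    - {"delta_pos": [-12,-6.9,0],"spin": -22.5}
    - {"delta_pos": [-16,-9.3,0],"spin": -30}
    - {"delta_pos": [-20,-11.6,0],"spin": -37.5}

```text
t: 5.85
eef_pos: [500.0, 130.7, 489.7]
tcp_rot: [-3.135, 0.014, -0.217]
ft_force: [1.6, 0.2, 0.5]
opening: 0.601
```

```bash
python3 -c "
from h import *
go(461.9,356.2,310,22.7)
"
```

```text
t 5.85 delta cm [ -8.55 -21.2    1.12] spin -35.1 | j [0.13 0.25 1.7  0.01 1.2  1.91]
```

step_arm:
  rows:
    - {"delta_pos": [-1.8,-4.5,0],"spin": -7.5}
    - {"delta_pos": [-3.6,-9,0],"spin": -15}
    - {"delta_pos": [-5.4,-13.5,0.5],"spin": -22.5}
    - {"delta_pos": [-7.2,-18,1],"spin": -30}
    - {"delta_pos": [-8.5,-21.2,2],"spin": -35}

```text
t: 6.35
eef_pos: [461.3, 358.7, 470.6]
tcp_rot: [-3.129, 0.01, 0.401]
ft_force: [1.0, -0.3, 0.2]
opening: 0.6
```

step_arm:
  rows:
    - {"delta_pos": [0,0,3],"spin": 0}
    - {"delta_pos": [0,0,7],"spin": 0}
    - {"delta_pos": [0,0,8],"spin": 0}

```text
t: 6.65
eef_pos: [459.2, 359.2, 385.4]
tcp_rot: [-3.13, 0.018, 0.401]
ft_force: [-0.7, -0.3, -0.0]
opening: 0.602
```

```bash
python3 -c "
from h import *
s=state();print(s['eef_pos'],s['opening'])
i=camera_info('wrist');p,d=read_camera('wrist');cv2.imwrite('pics/w5.png',p)
W=cloud(p,d,i);z=W[...,2]
tr=(W[...,0]>380)&(W[...,0]<600)&(W[...,1]>190)&(W[...,1]<410)
for a,b in((70,95),(38,52)):
    m=tr&(z>a)&(z<b)
    if m.sum()>5:print(m.sum(),cv2.minAreaRect(W[m][:,:2].astype(np.float32)),np.median(z[m]))
go(461.9,356.2,68,22.7)
"
```

```text
[459.23042761 359.24418351 385.44457453] 0.6020766020777598
777 ((463.6226501464844, 357.6915283203125), (59.215152740478516, 13.406717300415039), 23.003450393676758) 84.1120460005671
1647 ((487.8504638671875, 297.41925048828125), (139.17941284179688, 144.01773071289062), 23.12886619567871) 44.15380051381902
t 6.7 delta cm [ 0.34  0.54 14.71] spin 0.3 | j [0.55 0.45 1.68 0.02 1.02 1.71]
```

View pics/w5.png

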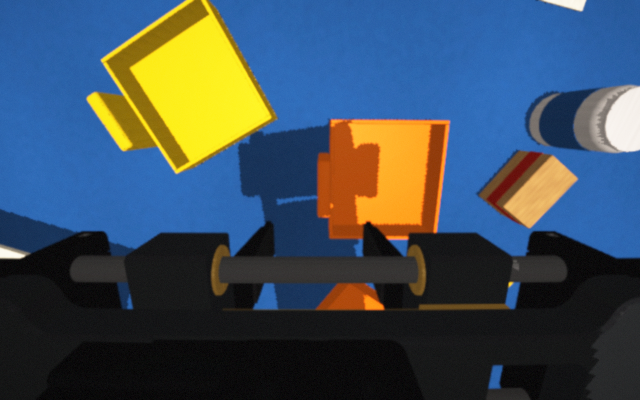

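```bash
python3 -c "
from h import *
go(463,357,72,23)
"
```

```text
t 6.7 delta cm [ 0.47  0.5  14.31] spin -0.0 | j [0.55 0.45 1.68 0.02 1.02 1.71]
```

step_arm:
  rows:
    - {"delta_pos": [0.4,0.5,3],"spin": 0}
    - {"delta_pos": [0.5,0.5,7],"spin": 0}
    - {"delta_pos": [0.5,0.5,11],"spin": 0}
    - {"delta_pos": [0.5,0.5,13.5],"spin": 0}
    - {"delta_pos": [0.5,0.5,14.2],"spin": 0}

```text
t: 7.2
eef_pos: [463.5, 356.7, 242.5]
tcp_rot: [-3.13, 0.02, 0.4]
ft_force: [-0.0, -0.6, 0.4]
opening: 0.596
```

```bash
python3 -c "
from h import *
go(463,357,68,23)
"
```

```text
t 7.2 delta cm [-0.03 -0.04  0.35] spin -0.1 | j [0.54 0.64 1.8  0.02 0.72 1.7 ]
```

step_arm:
  rows:
    - {"delta_pos": [0,0,0.3],"spin": 0}
    - {"delta_pos": [0,0,0.3],"spin": 0}
    - {"delta_pos": [0,0,0.3],"spin": 0}
    - {"delta_pos": [0,0,0.3],"spin": 0}
    - {"delta_pos": [0,0,0.3],"spin": 0}
  jaw: 0

```text
t: 7.7
eef_pos: [463.5, 356.8, 240.3]
tcp_rot: [-3.13, 0.019, 0.4]
ft_force: [-0.1, -0.1, -1.1]
opening: 0.235
```

step_arm:
  rows:
    - {"delta_pos": [0,0,0],"spin": 0}
    - {"delta_pos": [0,0,-2],"spin": 0}
    - {"delta_pos": [0,0,-5],"spin": 0}
    - {"delta_pos": [0,0,-9],"spin": 0}
    - {"delta_pos": [0,0,-13],"spin": 0}

```text
t: 8.2
eef_pos: [466.2, 356.3, 371.4]
tcp_rot: [-3.13, 0.021, 0.4]
ft_force: [1.2, 0.1, -2.2]
opening: 0.145
```

```bash
python3 -c "
from h import *
print(sw(0,172));go(*sw(0,172),270,2)
for n in ('scene',):
    i=camera_info(n);p,d=read_camera(n);cv2.imwrite(f'pics/{n}3.png',p)
"
```

```text
[564.10933739  19.18855604]
t 8.2 delta cm [-4.26 34.78 -7.28] spin 20.9 | j [0.54 0.47 1.69 0.02 1.   1.7 ]
```

View pics/scene3.png

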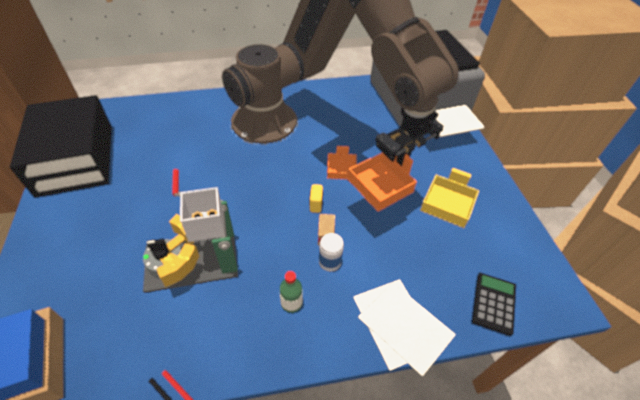

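step_arm:
  rows:
    - {"delta_pos": [0,0,-4],"spin": 0}
    - {"delta_pos": [0,2,-7],"spin": 0}
    - {"delta_pos": [-0.5,5,-7.5],"spin": 2}
    - {"delta_pos": [-1,8.5,-7.5],"spin": 4}
    - {"delta_pos": [-1.5,12.5,-7.5],"spin": 6}

```text
t: 8.75
eef_pos: [502.6, 234.3, 451.7]
tcp_rot: [-3.13, 0.012, 0.295]
ft_force: [0.8, -0.6, -3.4]
opening: 0.146
```

```bash
python3 -c "
from h import *
go(*sw(0,172),270,2)
"
```

```text
t 8.75 delta cm [-0.36 22.39  0.81] spin 14.9 | j [0.32 0.35 1.67 0.01 1.14 1.59]
```

step_arm:
  rows:
    - {"delta_pos": [0,4.5,0],"spin": 3}
    - {"delta_pos": [0,9,0],"spin": 6}
    - {"delta_pos": [0,13.5,0],"spin": 9}
    - {"delta_pos": [-0.2,18,0],"spin": 12}
    - {"delta_pos": [-0.3,22,0],"spin": 15}

```text
t: 9.25
eef_pos: [563.8, 20.9, 448.8]
tcp_rot: [-3.133, 0.016, 0.031]
ft_force: [0.3, -0.2, -2.7]
opening: 0.149
```

step_arm:
  rows:
    - {"delta_pos": [0,0,1],"spin": 0}
    - {"delta_pos": [0,0,3],"spin": 0}
    - {"delta_pos": [0,0,5],"spin": 0}
    - {"delta_pos": [0,0,6],"spin": 0}

```text
t: 9.65
eef_pos: [562.4, 21.7, 386.9]
tcp_rot: [-3.133, 0.018, 0.031]
ft_force: [0.8, -0.8, -3.3]
opening: 0.143
```

```bash
python3 -c "
from h import *
go(*sw(0,172),68,2);print(state()['eef_pos'])
for n in ('scene','side'):
    i=camera_info(n);p,d=read_camera(n);cv2.imwrite(f'pics/{n}4.png',p);W=cloud(p,d,i)
    hsv=cv2.cvtColor(p,cv2.COLOR_BGR2HSV);H,S,V=[hsv[...,k].astype(int) for k in range(3)]
    m=(H>=4)&(H<=14)&(S>150)&(V>80)&(W[...,0]>440)&(W[...,0]<700)&(W[...,1]>-200)&(W[...,1]<120)&(W[...,2]>60)
    q=W[m];print(n,len(q),np.percentile(q[:,2],[1,50,99]))
    zr=np.percentile(q[:,2],99)
    print(cv2.minAreaRect(q[:,:2].astype(np.float32)))
a=cv2.imread('pics/scene4.png')[100:340,120:420];b=cv2.imread('pics/side4.png')[140:380,200:500]
cv2.imwrite('pics/c4.png',np.hstack([a,b]))
"
```

```text
t 9.65 delta cm [ 0.44  0.38 14.78] spin -0.2 | j [-0.08  0.42  1.73  0.01  1.01  1.46]
[562.38745971  21.67187783 386.9246743 ]
scene 2271 [148.62698249 155.90321169 234.60633362]
((561.9474487304688, 0.5361175537109375), (144.0613250732422, 224.09071350097656), 2.144284248352051)
side 761 [143.90587885 148.87597137 191.87567002]
((561.9172973632812, -46.528167724609375), (139.71893310546875, 138.46791076660156), 1.8947683572769165)
```

View pics/c4.png

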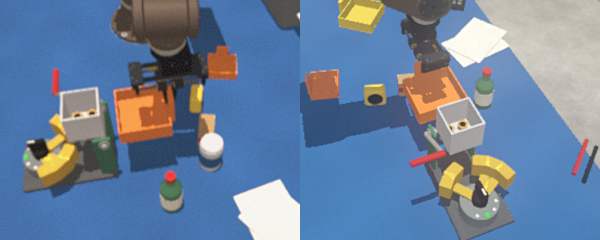

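step_arm:
  rows:
    - {"delta_pos": [0.4,0.3,3],"spin": 0}
    - {"delta_pos": [0.4,0.3,7],"spin": 0}
    - {"delta_pos": [0.4,0.3,10.5],"spin": 0}
    - {"delta_pos": [0.4,0.3,12.5],"spin": 0}
    - {"delta_pos": [0.4,0.3,13.5],"spin": 0}

```text
t: 10.25
eef_pos: [564.3, 20.2, 251.4]
tcp_rot: [-3.133, 0.02, 0.032]
ft_force: [-0.6, -1.4, -2.8]
opening: 0.146
```

```bash
python3 -c "
from h import *
go(*sw(0,172),69.5,2)
"
```

```text
t 10.25 delta cm [-0.    0.11  1.09] spin -0.2 | j [-0.08  0.61  1.85  0.01  0.71  1.45]
```

step_arm:
  rows:
    - {"delta_pos": [0.1,0.1,0.3],"spin": 0}
    - {"delta_pos": [0.1,0.1,0.6],"spin": 0}
    - {"delta_pos": [0.1,0.1,0.9],"spin": 0}
    - {"delta_pos": [0.1,0.1,1.1],"spin": 0}
    - {"delta_pos": [0.1,0.1,1.1],"spin": 0}

```text
t: 10.75
eef_pos: [565.3, 19.5, 241.3]
tcp_rot: [-3.133, 0.018, 0.032]
ft_force: [-0.8, 1.5, 4.7]
opening: 0.146
```

```bash
python3 -c "
from h import *
go(*sw(0,172),69.5,2)
def tray(n):
    i=camera_info(n);p,d=read_camera(n);W=cloud(p,d,i)
    hsv=cv2.cvtColor(p,cv2.COLOR_BGR2HSV);H,S,V=[hsv[...,k].astype(int) for k in range(3)]
    m=(H>=4)&(H<=14)&(S>150)&(V>80)&(W[...,0]>440)&(W[...,0]<700)&(W[...,1]>-200)&(W[...,1]<120)&(W[...,2]>36)&(W[...,2]<54)
    q=W[m];r=cv2.minAreaRect(q[:,:2].astype(np.float32));print(n,len(q),r)
    for a in (-1,1):
        for b in(-1,1):
            s=q[(a*(q[:,0]-565)>45)&(b*(q[:,1]+52)>40)];print(a,b,len(s),np.percentile(s[:,2],90) if len(s) else None)
tray('scene');tray('side')
"
```

```text
t 10.75 delta cm [-0.12  0.03  0.08] spin -0.2 | j [-0.08  0.62  1.85  0.01  0.69  1.45]
scene 278 ((567.8143920898438, -44.303627014160156), (141.1329345703125, 138.28155517578125), 1.503161907196045)
-1 -1 19 46.996219028559445
-1 1 3 40.443138153888874
1 -1 30 48.43630674729751
1 1 43 48.5962811374332
side 63 ((520.3810424804688, -53.321380615234375), (53.13554000854492, 130.55770874023438), 4.652214050292969)
-1 -1 16 46.164505354723865
-1 1 14 44.169714287860856
1 -1 0 None
1 1 0 None
```

step_arm:
  rows:
    - {"delta_pos": [0,0,0],"spin": 0}
    - {"delta_pos": [0,0,0],"spin": 0}
    - {"delta_pos": [0,0,0],"spin": 0}
    - {"delta_pos": [0,0,-2],"spin": 0}
    - {"delta_pos": [0,0,-5],"spin": 0}
  jaw: 0.45

```text
t: 11.35
eef_pos: [566.0, 19.0, 290.4]
tcp_rot: [-3.133, 0.022, 0.032]
ft_force: [0.2, -0.8, 0.9]
opening: 0.442
```

step_arm:
  rows:
    - {"delta_pos": [0,0,-4],"spin": 0}
    - {"delta_pos": [0,0,-8],"spin": 0}
    - {"delta_pos": [0,0,-12],"spin": 0}
    - {"delta_pos": [-2,0,-16],"spin": 0}
    - {"delta_pos": [-5,0,-20],"spin": 0}

```text
t: 11.85
eef_pos: [520.3, 15.6, 492.4]
tcp_rot: [-3.133, 0.022, 0.032]
ft_force: [0.8, 0.9, 0.7]
opening: 0.45
```

```bash
python3 -c "
from h import *
print(sw(-115,-104));go(*sw(-115,-104),310,2)
def tray(n):
    i=camera_info(n);p,d=read_camera(n);W=cloud(p,d,i);cv2.imwrite(f'pics/{n}6.png',p)
    hsv=cv2.cvtColor(p,cv2.COLOR_BGR2HSV);H,S,V=[hsv[...,k].astype(int) for k in range(3)]
    m=(H>=4)&(H<=14)&(S>150)&(V>80)&(W[...,0]>440)&(W[...,0]<700)&(W[...,1]>-200)&(W[...,1]<120)&(W[...,2]>36)&(W[...,2]<54)
    q=W[m];r=cv2.minAreaRect(q[:,:2].astype(np.float32));print(n,len(q),r)
    m=((H<4)|(H>174))&(S>150)&(V>60)&(W[...,2]>150)&(W[...,0]<600)
    q=W[m];r=cv2.minAreaRect(q[:,:2].astype(np.float32));print('bar',len(q),r,np.percentile(q[:,2],[5,95]))
tray('scene');tray('side')
"
```

```text
[ 459.1177033 -260.7717211]
t 11.85 delta cm [-6.97 27.43  1.05] spin -0.2 | j [-0.1   0.26  1.68  0.01  1.22  1.44]
scene 336 ((566.1436767578125, -6.168144226074219), (141.30331420898438, 214.152099609375), 1.6810109615325928)
bar 110 ((466.1501159667969, -258.4309997558594), (80.46491241455078, 10.63925838470459), 1.370155930519104) [216.9988689 221.6288405]
side 64 ((563.734130859375, -51.55784606933594), (134.76023864746094, 135.0808868408203), 89.47014617919922)
bar 196 ((462.3863220214844, -261.6783142089844), (82.69065856933594, 14.215641021728516), 0.7983309626579285) [211.50383525 219.36215817]
```

View pics/scene6.png

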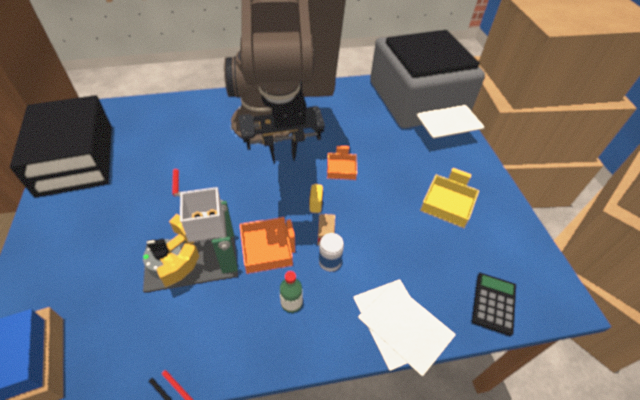

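The tray stands in place at about (566,-52) with yaw 1.7°. Next is the lever bar.

step_arm:
  rows:
    - {"delta_pos": [-1.3,5,0],"spin": 0}
    - {"delta_pos": [-2.6,10,0],"spin": 0}
    - {"delta_pos": [-3.9,15,0],"spin": 0}
    - {"delta_pos": [-5.2,20,0],"spin": 0}
    - {"delta_pos": [-6.5,25,0],"spin": 0}

```text
t: 12.45
eef_pos: [462.5, -229.4, 494.7]
tcp_rot: [-3.133, 0.015, 0.032]
ft_force: [0.4, 0.4, -0.4]
opening: 0.448
```

step_arm:
  rows:
    - {"delta_pos": [-0.3,2,1],"spin": 0}
    - {"delta_pos": [-0.4,2.4,3],"spin": 0}

```text
t: 12.65
eef_pos: [458.4, -256.1, 464.1]
tcp_rot: [-3.134, 0.014, 0.029]
ft_force: [-0.0, 0.6, -0.2]
opening: 0.452
```

```bash
python3 -c "
from h import *
go(*sw(-115,-104),210,2)
i=camera_info('wrist');p,d=read_camera('wrist');cv2.imwrite('pics/w7.png',p);W=cloud(p,d,i)
hsv=cv2.cvtColor(p,cv2.COLOR_BGR2HSV);H,S,V=[hsv[...,k].astype(int) for k in range(3)]
m=((H<4)|(H>174))&(S>150)&(V>60)&(W[...,2]>150)&(W[...,2]<240)
q=W[m];print(len(q),cv2.minAreaRect(q[:,:2].astype(np.float32)),np.percentile(q[:,2],[5,95]),proj(np.array([*sw(-115,-104),218]),i))
"
```

```text
t 12.65 delta cm [0.17 0.53 8.3 ] spin -0.4 | j [-0.63  0.29  1.72 -0.    1.15  0.91]
1621 ((464.09307861328125, -260.2503662109375), (82.93101501464844, 14.983582496643066), 2.411792278289795) [212.99698138 217.8424095 ] [325.72529396 208.55124547]
```

View pics/w7.png

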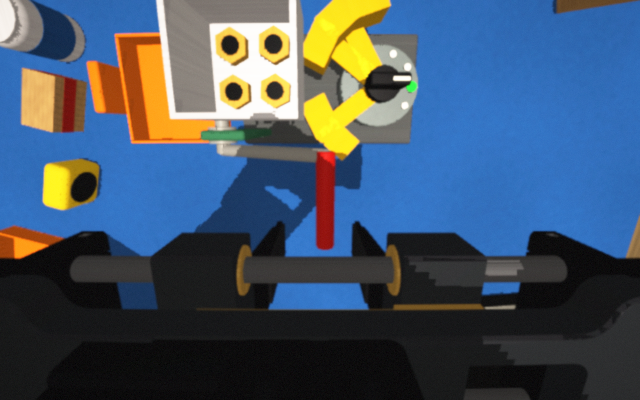

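step_arm:
  rows:
    - {"delta_pos": [0.1,0.5,2],"spin": 0}
    - {"delta_pos": [0.2,0.5,5],"spin": 0}
    - {"delta_pos": [0.2,0.5,7.5],"spin": 0}
    - {"delta_pos": [0.2,0.5,8.2],"spin": 0}
    - {"delta_pos": [0.2,0.5,8.2],"spin": 0}

```text
t: 13.2
eef_pos: [459.1, -259.2, 377.7]
tcp_rot: [-3.13, 0.02, 0.03]
ft_force: [0.2, 0.6, 0.3]
opening: 0.449
```

```bash
python3 -c "
from h import *
go(459.5,-260.3,210,2.05)
"
```

```text
t 13.2 delta cm [ 0.03  0.11 -0.33] spin -0.4 | j [-0.64  0.39  1.83 -0.    0.95  0.9 ]
```

step_arm:
  rows:
    - {"delta_pos": [0,0.1,-0.3],"spin": 0}
    - {"delta_pos": [0,0.1,-0.3],"spin": 0}
    - {"delta_pos": [0,0.1,-0.3],"spin": 0}
    - {"delta_pos": [0,0.1,-0.3],"spin": 0}
    - {"delta_pos": [0,0.1,-0.3],"spin": 0}
  jaw: 0

```text
t: 13.7
eef_pos: [459.2, -261.2, 381.7]
tcp_rot: [-3.133, 0.018, 0.03]
ft_force: [-2.1, -9.2, 3.1]
opening: 0.16
```

```bash
cat >> h.py <<'E'
def arc(thetas,x=-113.5,dy=0,dz=0):
    for th in thetas:
        a=np.radians(150.02)-th
        p=sw(x,120*np.cos(a)+dy); print(round(th,2),end=' ');go(*p,150+120*np.sin(a)+dz,2.05)
E
python3 -c "
from h import *
s=state();print(s['eef_pos'],s['opening'],s['ft_force'])
arc([0,.1,.2,.3,.4,.5])
"
```

```text
[ 459.18002108 -261.18258343  381.73840742] 0.15996284516286993 [-2.10599892 -9.1657497   3.10856284]
0 t 13.7 delta cm [ 0.15 -0.05  0.08] spin -0.3 | j [-0.64  0.38  1.82 -0.01  0.96  0.9 ]
0.1 t 13.7 delta cm [ 0.12 -0.71 -0.93] spin -0.3 | j [-0.64  0.38  1.82 -0.01  0.96  0.9 ]
0.2 t 13.7 delta cm [ 0.1  -1.46 -1.86] spin -0.3 | j [-0.64  0.38  1.82 -0.01  0.96  0.9 ]
0.3 t 13.7 delta cm [ 0.08 -2.31 -2.71] spin -0.3 | j [-0.64  0.38  1.82 -0.01  0.96  0.9 ]
0.4 t 13.7 delta cm [ 0.06 -3.23 -3.47] spin -0.3 | j [-0.64  0.38  1.82 -0.01  0.96  0.9 ]
0.5 t 13.7 delta cm [ 0.04 -4.23 -4.14] spin -0.3 | j [-0.64  0.38  1.82 -0.01  0.96  0.9 ]
```

step_arm:
  rows:
    - {"delta_pos": [0,-0.4,-0.5],"spin": 0}
    - {"delta_pos": [0,-0.8,-1],"spin": 0}
    - {"delta_pos": [0,-1.4,-1.8],"spin": 0}
    - {"delta_pos": [0,-2.3,-2.7],"spin": 0}
    - {"delta_pos": [0,-3.2,-3.5],"spin": 0}

```text
t: 14.2
eef_pos: [458.4, -230.7, 418.4]
tcp_rot: [-3.139, 0.018, 0.03]
ft_force: [-8.4, -13.0, 5.3]
opening: 0.162
```

```bash
cat >> h.py <<'E'
def cur():
    s=state();M=s['eef_pos']; 
    from scipy.spatial.transform import Rotation as Ro
    g=M+Ro.from_euler('xyz',s['tcp_rot']).as_matrix()[:,2]*171
    q=rot(SY).T@(g[:2]-O); y,z=q[1],g[2]-150
    print("grasp in stand x %.1f y %.1f z %.1f r %.1f theta %.3f"%(q[0],y,z,np.hypot(y,z),np.radians(150.02)-np.arctan2(z,y)),"F",s['ft_force'].round(1),"open",round(s['opening'],3))
E
python3 -c "
from h import *
cur()
arc([.4,.5,.6,.7,.8])
"
```

```text
grasp in stand x -117.7 y -73.4 z 97.5 r 122.0 theta 0.402 F [ -8.4 -13.    5.3] open 0.162
0.4 t 14.2 delta cm [ 0.11 -0.15  0.17] spin -0.3 | j [-0.59  0.32  1.81 -0.01  1.03  0.95]
0.5 t 14.2 delta cm [ 0.09 -1.15 -0.5 ] spin -0.3 | j [-0.59  0.32  1.81 -0.01  1.03  0.95]
0.6 t 14.2 delta cm [ 0.08 -2.2  -1.07] spin -0.3 | j [-0.59  0.32  1.81 -0.01  1.03  0.95]
0.7 t 14.2 delta cm [ 0.06 -3.31 -1.53] spin -0.3 | j [-0.59  0.32  1.81 -0.01  1.03  0.95]
0.8 t 14.2 delta cm [ 0.05 -4.46 -1.88] spin -0.3 | j [-0.59  0.32  1.81 -0.01  1.03  0.95]
```

step_arm:
  rows:
    - {"delta_pos": [0.1,-0.9,-0.3],"spin": 0}
    - {"delta_pos": [0.1,-1.8,-0.8],"spin": 0}
    - {"delta_pos": [0.1,-2.7,-1.3],"spin": 0}
    - {"delta_pos": [0.1,-3.6,-1.6],"spin": 0}
    - {"delta_pos": [0.1,-4.5,-1.9],"spin": 0}

```text
t: 14.7
eef_pos: [458.4, -186.4, 439.5]
tcp_rot: [3.139, 0.015, 0.03]
ft_force: [1.1, -6.7, 3.2]
opening: 0.157
```

```bash
python3 -c "
from h import *
cur()
arc([.8,.9,1.,1.1,1.2])
"
```

```text
grasp in stand x -115.6 y -30.0 z 118.5 r 122.3 theta 0.799 F [ 1.1 -6.7  3.2] open 0.157
0.8 t 14.7 delta cm [-0.04 -0.03  0.22] spin -0.3 | j [-0.52  0.27  1.82 -0.01  1.06  1.03]
0.9 t 14.7 delta cm [-0.05 -1.2  -0.02] spin -0.3 | j [-0.52  0.27  1.82 -0.01  1.06  1.03]
1.0 t 14.7 delta cm [-0.06 -2.4  -0.14] spin -0.3 | j [-0.52  0.27  1.82 -0.01  1.06  1.03]
1.1 t 14.7 delta cm [-0.07 -3.6  -0.14] spin -0.3 | j [-0.52  0.27  1.82 -0.01  1.06  1.03]
1.2 t 14.7 delta cm [-0.08 -4.79 -0.02] spin -0.3 | j [-0.52  0.27  1.82 -0.01  1.06  1.03]
```

step_arm:
  rows:
    - {"delta_pos": [0,-0.9,0],"spin": 0}
    - {"delta_pos": [0,-1.9,0],"spin": 0}
    - {"delta_pos": [0,-2.9,0],"spin": 0}
    - {"delta_pos": [0,-3.8,0],"spin": 0}
    - {"delta_pos": [0,-4.8,0.1],"spin": 0}

```text
t: 15.2
eef_pos: [456.9, -138.6, 439.8]
tcp_rot: [3.136, 0.012, 0.03]
ft_force: [2.7, -4.0, 2.3]
opening: 0.16
```

```bash
python3 -c "
from h import *
cur()
arc([1.2,1.3,1.4,1.5,1.6])
"
```

```text
grasp in stand x -114.9 y 17.3 z 118.8 r 120.0 theta 1.192 F [ 2.7 -4.   2.3] open 0.16
1.2 t 15.2 delta cm [-0.07 -0.    0.02] spin -0.3 | j [-0.43  0.24  1.86 -0.01  1.05  1.12]
1.3 t 15.2 delta cm [-0.08 -1.18  0.25] spin -0.3 | j [-0.43  0.24  1.86 -0.01  1.05  1.12]
1.4 t 15.2 delta cm [-0.08 -2.33  0.6 ] spin -0.3 | j [-0.43  0.24  1.86 -0.01  1.05  1.12]
1.5 t 15.2 delta cm [-0.08 -3.43  1.07] spin -0.3 | j [-0.43  0.24  1.86 -0.01  1.05  1.12]
1.6 t 15.2 delta cm [-0.08 -4.49  1.64] spin -0.3 | j [-0.43  0.24  1.86 -0.01  1.05  1.12]
```

step_arm:
  rows:
    - {"delta_pos": [0,-0.9,0.2],"spin": 0}
    - {"delta_pos": [0,-1.9,0.5],"spin": 0}
    - {"delta_pos": [0,-2.8,0.8],"spin": 0}
    - {"delta_pos": [0,-3.6,1.2],"spin": 0}
    - {"delta_pos": [0,-4.5,1.6],"spin": 0}

```text
t: 15.7
eef_pos: [455.7, -93.2, 423.3]
tcp_rot: [3.136, 0.011, 0.03]
ft_force: [5.9, -5.3, -2.8]
opening: 0.16
```

```bash
python3 -c "
from h import *
cur()
arc([1.6,1.7,1.8,1.9,2.0])
"
```

```text
grasp in stand x -114.2 y 62.6 z 102.3 r 119.9 theta 1.597 F [ 5.9 -5.3 -2.8] open 0.16
1.6 t 15.7 delta cm [-0.11  0.06  0.02] spin -0.3 | j [-0.34  0.24  1.91 -0.01  1.    1.2 ]
1.7 t 15.7 delta cm [-0.11 -0.93  0.69] spin -0.3 | j [-0.34  0.24  1.91 -0.01  1.    1.2 ]
1.8 t 15.7 delta cm [-0.11 -1.85  1.46] spin -0.3 | j [-0.34  0.24  1.91 -0.01  1.    1.2 ]
1.9 t 15.7 delta cm [-0.1  -2.69  2.32] spin -0.3 | j [-0.34  0.24  1.91 -0.01  1.    1.2 ]
2.0 t 15.7 delta cm [-0.1  -3.44  3.25] spin -0.3 | j [-0.34  0.24  1.91 -0.01  1.    1.2 ]
```

step_arm:
  rows:
    - {"delta_pos": [-0.1,-0.7,0.5],"spin": 0}
    - {"delta_pos": [-0.1,-1.4,1.0],"spin": 0}
    - {"delta_pos": [-0.1,-2.1,1.7],"spin": 0}
    - {"delta_pos": [-0.1,-2.7,2.3],"spin": 0}
    - {"delta_pos": [-0.1,-3.2,3.0],"spin": 0}

```text
t: 16.2
eef_pos: [454.0, -60.6, 393.1]
tcp_rot: [3.136, 0.008, 0.03]
ft_force: [8.9, 3.9, 4.7]
opening: 0.16
```

```bash
python3 -c "
from h import *
cur()
arc([2.,2.1,2.2,2.3,2.4,2.48])
p,d=read_camera('scene');cv2.imwrite('pics/s8.png',cv2.resize(p[100:340,120:420],None,fx=2.5,fy=2.5))
"
```

```text
grasp in stand x -114.3 y 95.4 z 72.1 r 119.6 theta 1.971 F [8.9 3.9 4.7] open 0.16
2.0 t 16.2 delta cm [-0.05 -0.15  0.25] spin -0.4 | j [-0.28  0.27  1.96 -0.01  0.91  1.27]
2.1 t 16.2 delta cm [-0.05 -0.8   1.26] spin -0.4 | j [-0.28  0.27  1.96 -0.01  0.91  1.27]
2.2 t 16.2 delta cm [-0.04 -1.35  2.33] spin -0.4 | j [-0.28  0.27  1.96 -0.01  0.91  1.27]
2.3 t 16.2 delta cm [-0.04 -1.79  3.44] spin -0.4 | j [-0.28  0.27  1.96 -0.01  0.91  1.27]
2.4 t 16.2 delta cm [-0.03 -2.11  4.6 ] spin -0.4 | j [-0.28  0.27  1.96 -0.01  0.91  1.27]
2.48 t 16.2 delta cm [-0.02 -2.29  5.54] spin -0.4 | j [-0.28  0.27  1.96 -0.01  0.91  1.27]
```

View pics/s8.png

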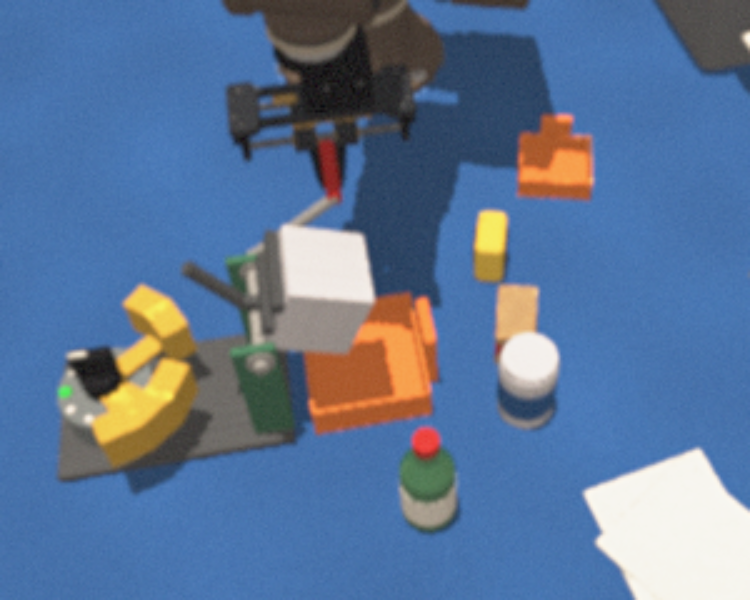

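The pot has tipped over the tray and the lever is following in the grip. Continuing to about 2.45 rad.

step_arm:
  rows:
    - {"delta_pos": [0,-0.6,0.8],"spin": 0}
    - {"delta_pos": [0,-1,1.6],"spin": 0}
    - {"delta_pos": [0,-1.4,2.4],"spin": 0}
    - {"delta_pos": [0,-1.7,3.2],"spin": 0}
    - {"delta_pos": [0,-2,4.2],"spin": 0}

```text
t: 16.75
eef_pos: [453.2, -39.8, 349.7]
tcp_rot: [3.137, 0.007, 0.029]
ft_force: [6.9, 1.7, 3.7]
opening: 0.162
```

```bash
python3 -c "
from h import *
cur()
arc([2.4,2.45,2.48])
"
```

```text
grasp in stand x -114.2 y 116.4 z 28.7 r 119.9 theta 2.377 F [6.9 1.7 3.7] open 0.162
2.4 t 16.75 delta cm [-0.05 -0.01  0.27] spin -0.4 | j [-0.23  0.33  2.02 -0.01  0.79  1.32]
2.45 t 16.75 delta cm [-0.05 -0.12  0.86] spin -0.4 | j [-0.23  0.33  2.02 -0.01  0.79  1.32]
2.48 t 16.75 delta cm [-0.05 -0.18  1.21] spin -0.4 | j [-0.23  0.33  2.02 -0.01  0.79  1.32]
```

step_arm:
  rows:
    - {"delta_pos": [0,-0.1,0.4],"spin": 0}
    - {"delta_pos": [0,-0.1,0.9],"spin": 0}
    - {"delta_pos": [0,-0.2,1.1],"spin": 0}
    - {"delta_pos": [0,-0.2,1.1],"spin": 0}
    - {"delta_pos": [0,-0.2,1.1],"spin": 0}

```text
t: 17.25
eef_pos: [453.2, -37.5, 338.0]
tcp_rot: [3.138, 0.007, 0.029]
ft_force: [5.9, 4.5, -2.1]
opening: 0.159
```

step_arm:
  rows:
    - {"delta_pos": [0,0,0],"spin": 0}
    - {"delta_pos": [0,0,0],"spin": 0}
    - {"delta_pos": [0,0,0],"spin": 0}
    - {"delta_pos": [0,0,0],"spin": 0}
    - {"delta_pos": [0,0,0],"spin": 0}

```text
t: 17.75
eef_pos: [453.2, -37.4, 337.7]
tcp_rot: [3.139, 0.007, 0.029]
ft_force: [5.3, 1.6, -2.8]
opening: 0.158
```

```bash
python3 -c "
from h import *
cur()
arc([2.4,2.3,2.2,2.1])
p,d=read_camera('scene');q,d=read_camera('side')
cv2.imwrite('pics/s9.png',np.hstack([cv2.resize(p[200:320,200:320],(390,390)),cv2.resize(q[160:310,270:420],(390,390))]))
"
```

```text
grasp in stand x -114.2 y 118.9 z 16.7 r 120.1 theta 2.479 F [ 5.3  1.6 -2.8] open 0.158
2.4 t 17.75 delta cm [-0.07  0.23 -0.93] spin -0.4 | j [-0.23  0.35  2.04 -0.01  0.76  1.32]
2.3 t 17.75 delta cm [-0.07  0.55 -2.09] spin -0.4 | j [-0.23  0.35  2.04 -0.01  0.76  1.32]
2.2 t 17.75 delta cm [-0.08  0.99 -3.21] spin -0.4 | j [-0.23  0.35  2.04 -0.01  0.76  1.32]
2.1 t 17.75 delta cm [-0.08  1.53 -4.27] spin -0.4 | j [-0.23  0.35  2.04 -0.01  0.76  1.32]
```

View pics/s9.png

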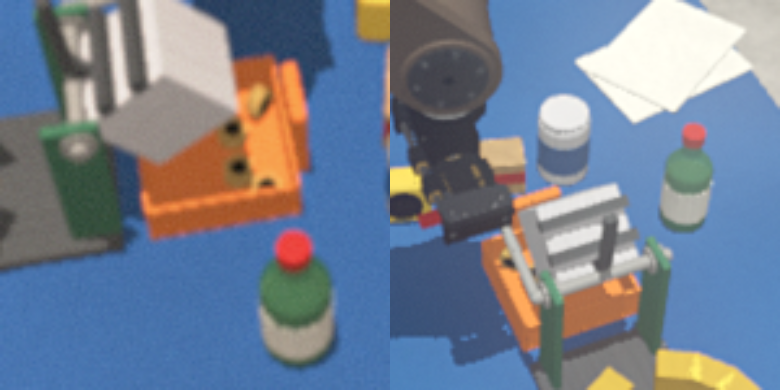

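The scene view shows four nuts in the tray, with the pot mouth-down above them. Now I'll swing it back.

step_arm:
  rows:
    - {"delta_pos": [0,0.2,-0.8],"spin": 0}
    - {"delta_pos": [0,0.4,-1.6],"spin": 0}
    - {"delta_pos": [-0.1,0.7,-2.5],"spin": 0}
    - {"delta_pos": [-0.1,1.1,-3.4],"spin": 0}
    - {"delta_pos": [-0.1,1.5,-4.2],"spin": 0}

```text
t: 18.35
eef_pos: [453.3, -52.0, 379.6]
tcp_rot: [3.141, 0.007, 0.028]
ft_force: [10.4, 6.2, -5.7]
opening: 0.158
```

```bash
python3 -c "
from h import *
cur()
arc([2.0,1.9,1.8,1.7,1.6])
"
```

```text
grasp in stand x -114.4 y 104.7 z 58.6 r 120.0 theta 2.108 F [10.4  6.2 -5.7] open 0.158
2.0 t 18.35 delta cm [-0.02  0.71 -1.09] spin -0.5 | j [-0.26  0.29  1.99 -0.    0.88  1.29]
1.9 t 18.35 delta cm [-0.02  1.46 -2.04] spin -0.5 | j [-0.26  0.29  1.99 -0.    0.88  1.29]
1.8 t 18.35 delta cm [-0.02  2.29 -2.9 ] spin -0.5 | j [-0.26  0.29  1.99 -0.    0.88  1.29]
1.7 t 18.35 delta cm [-0.02  3.21 -3.67] spin -0.5 | j [-0.26  0.29  1.99 -0.    0.88  1.29]
1.6 t 18.35 delta cm [-0.01  4.19 -4.35] spin -0.5 | j [-0.26  0.29  1.99 -0.    0.88  1.29]
```

step_arm:
  rows:
    - {"delta_pos": [0,0.7,-1.1],"spin": 0}
    - {"delta_pos": [0,1.5,-2.0],"spin": 0}
    - {"delta_pos": [0,2.3,-2.9],"spin": 0}
    - {"delta_pos": [0,3.2,-3.7],"spin": 0}
    - {"delta_pos": [0,4.2,-4.3],"spin": 0}

```text
t: 18.85
eef_pos: [454.3, -92.2, 423.8]
tcp_rot: [-3.136, 0.006, 0.027]
ft_force: [0.5, 23.2, 23.5]
opening: 0.161
```

```bash
python3 -c "
from h import *
cur()
arc([1.5,1.4,1.3,1.2,1.1])
"
```

```text
grasp in stand x -114.8 y 65.5 z 102.8 r 121.9 theta 1.615 F [ 0.5 23.2 23.5] open 0.161
1.5 t 18.85 delta cm [ 0.03  1.21 -0.52] spin -0.5 | j [-0.34  0.24  1.91  0.    1.    1.2 ]
1.4 t 18.85 delta cm [ 0.04  2.31 -1.  ] spin -0.5 | j [-0.34  0.24  1.91  0.    1.    1.2 ]
1.3 t 18.85 delta cm [ 0.05  3.45 -1.36] spin -0.5 | j [-0.34  0.24  1.91  0.    1.    1.2 ]
1.2 t 18.85 delta cm [ 0.06  4.63 -1.61] spin -0.5 | j [-0.34  0.24  1.91  0.    1.    1.2 ]
1.1 t 18.85 delta cm [ 0.07  5.82 -1.74] spin -0.5 | j [-0.34  0.24  1.91  0.    1.    1.2 ]
```

step_arm:
  rows:
    - {"delta_pos": [0,0,0],"spin": 0}

```text
t: 18.95
eef_pos: [454.2, -92.5, 424.2]
tcp_rot: [-3.136, 0.006, 0.026]
ft_force: [7.9, -9.1, -11.9]
opening: 0.155
```

```bash
python3 -c "
from h import *
cur()
arc([1.6,1.5,1.4,1.3,1.2])
i=camera_info('side');q,d=read_camera('side')
cv2.imwrite('pics/s10.png',cv2.resize(q[140:400,200:460],(700,700),interpolation=cv2.INTER_CUBIC))
"
```

```text
grasp in stand x -114.8 y 65.4 z 103.2 r 122.2 theta 1.612 F [  7.9  -9.1 -11.9] open 0.155
1.6 t 18.95 delta cm [0.03 0.14 0.11] spin -0.5 | j [-0.34  0.24  1.91  0.    1.    1.2 ]
1.5 t 18.95 delta cm [ 0.04  1.19 -0.48] spin -0.5 | j [-0.34  0.24  1.91  0.    1.    1.2 ]
1.4 t 18.95 delta cm [ 0.05  2.29 -0.95] spin -0.5 | j [-0.34  0.24  1.91  0.    1.    1.2 ]
1.3 t 18.95 delta cm [ 0.06  3.43 -1.32] spin -0.5 | j [-0.34  0.24  1.91  0.    1.    1.2 ]
1.2 t 18.95 delta cm [ 0.07  4.61 -1.56] spin -0.5 | j [-0.34  0.24  1.91  0.    1.    1.2 ]
```

View pics/s10.png

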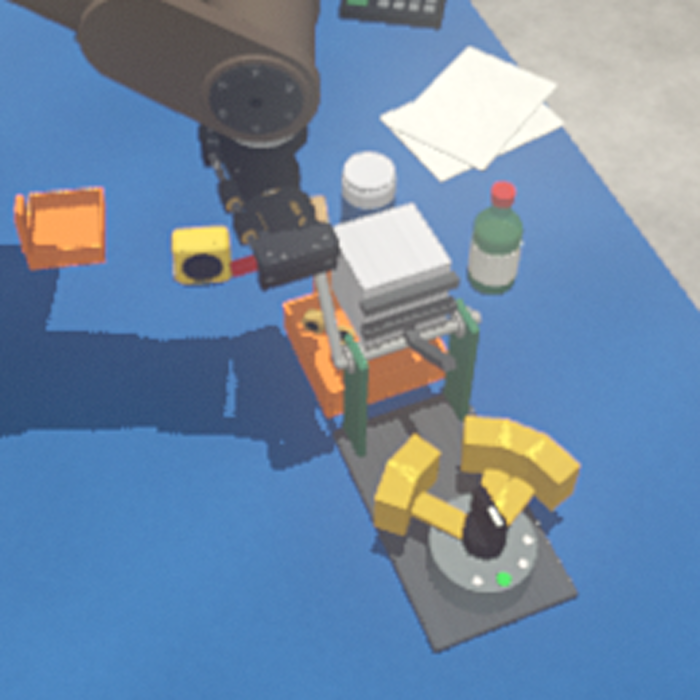

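step_arm:
  rows:
    - {"delta_pos": [0,0.6,-0.2],"spin": 0}
    - {"delta_pos": [0,1.2,-0.5],"spin": 0}
    - {"delta_pos": [0,2.1,-0.9],"spin": 0}
    - {"delta_pos": [0,3,-1.2],"spin": 0}
    - {"delta_pos": [0,3.9,-1.4],"spin": 0}

```text
t: 19.5
eef_pos: [454.9, -130.6, 438.2]
tcp_rot: [-3.133, 0.007, 0.026]
ft_force: [-0.6, 8.8, 10.7]
opening: 0.157
```

```bash
python3 -c "
from h import *
cur()
arc([1.2,1.1,1.0,.9,.8])
"
```

```text
grasp in stand x -115.7 y 27.7 z 117.2 r 120.4 theta 1.280 F [-0.6  8.8 10.7] open 0.157
1.2 t 19.5 delta cm [ 0.11  0.8  -0.15] spin -0.5 | j [-0.42  0.24  1.87  0.01  1.04  1.12]
1.1 t 19.5 delta cm [ 0.12  1.99 -0.28] spin -0.5 | j [-0.42  0.24  1.87  0.01  1.04  1.12]
1.0 t 19.5 delta cm [ 0.13  3.19 -0.3 ] spin -0.5 | j [-0.42  0.24  1.87  0.01  1.04  1.12]
0.9 t 19.5 delta cm [ 0.15  4.38 -0.19] spin -0.5 | j [-0.42  0.24  1.87  0.01  1.04  1.12]
0.8 t 19.5 delta cm [0.16 5.56 0.03] spin -0.5 | j [-0.42  0.24  1.87  0.01  1.04  1.12]
```

step_arm:
  rows:
    - {"delta_pos": [0.1,0.9,-0.2],"spin": 0}
    - {"delta_pos": [0.1,1.9,-0.3],"spin": 0}
    - {"delta_pos": [0.1,2.9,-0.3],"spin": 0}
    - {"delta_pos": [0.1,3.9,-0.2],"spin": 0}
    - {"delta_pos": [0.1,4.9,-0.1],"spin": 0}

```text
t: 20.0
eef_pos: [456.5, -179.3, 438.2]
tcp_rot: [-3.13, 0.01, 0.026]
ft_force: [-1.3, 4.5, 6.4]
opening: 0.161
```

```bash
python3 -c "
from h import *
cur()
arc([.8,.7,.6,.5,.4])
"
```

```text
grasp in stand x -116.3 y -20.5 z 117.2 r 119.0 theta 0.874 F [-1.3  4.5  6.4] open 0.161
0.8 t 20.0 delta cm [0.13 0.69 0.07] spin -0.6 | j [-0.51  0.26  1.83  0.01  1.06  1.03]
0.7 t 20.0 delta cm [0.14 1.84 0.41] spin -0.6 | j [-0.51  0.26  1.83  0.01  1.06  1.03]
0.6 t 20.0 delta cm [0.16 2.95 0.86] spin -0.6 | j [-0.51  0.26  1.83  0.01  1.06  1.03]
0.5 t 20.0 delta cm [0.17 4.01 1.42] spin -0.6 | j [-0.51  0.26  1.83  0.01  1.06  1.03]
0.4 t 20.0 delta cm [0.19 5.01 2.09] spin -0.6 | j [-0.51  0.26  1.83  0.01  1.06  1.03]
```

step_arm:
  rows:
    - {"delta_pos": [0.1,0.9,0.1],"spin": 0}
    - {"delta_pos": [0.1,1.8,0.4],"spin": 0}
    - {"delta_pos": [0.1,2.7,0.8],"spin": 0}
    - {"delta_pos": [0.1,3.6,1.2],"spin": 0}
    - {"delta_pos": [0.1,4.5,1.8],"spin": 0}

```text
t: 20.5
eef_pos: [458.0, -224.3, 419.0]
tcp_rot: [-3.129, 0.012, 0.026]
ft_force: [-3.6, 3.2, 4.6]
opening: 0.159
```

```bash
python3 -c "
from h import *
cur()
arc([.4,.3,.2,.1,.0])
"
```

```text
grasp in stand x -116.9 y -65.3 z 98.0 r 117.8 theta 0.460 F [-3.6  3.2  4.6] open 0.159
0.4 t 20.5 delta cm [0.14 0.49 0.22] spin -0.6 | j [-0.59  0.31  1.81  0.    1.03  0.96]
0.3 t 20.5 delta cm [0.16 1.41 0.98] spin -0.6 | j [-0.59  0.31  1.81  0.    1.03  0.96]
0.2 t 20.5 delta cm [0.18 2.26 1.83] spin -0.6 | j [-0.59  0.31  1.81  0.    1.03  0.96]
0.1 t 20.5 delta cm [0.2  3.02 2.76] spin -0.6 | j [-0.59  0.31  1.81  0.    1.03  0.96]
0.0 t 20.5 delta cm [0.21 3.69 3.75] spin -0.6 | j [-0.59  0.31  1.81  0.    1.03  0.96]
```

step_arm:
  rows:
    - {"delta_pos": [0.1,0.7,0.4],"spin": 0}
    - {"delta_pos": [0.1,1.4,1.0],"spin": 0}
    - {"delta_pos": [0.1,2.1,1.7],"spin": 0}
    - {"delta_pos": [0.1,2.7,2.4],"spin": 0}
    - {"delta_pos": [0.1,3.2,3.0],"spin": 0}

```text
t: 21.0
eef_pos: [459.2, -256.2, 387.5]
tcp_rot: [-3.127, 0.014, 0.026]
ft_force: [-3.7, 4.6, 1.3]
opening: 0.161
```

```bash
python3 -c "
from h import *
cur()
arc([.1,.05,.0,-.02])
"
```

```text
grasp in stand x -117.1 y -96.9 z 66.5 r 117.6 theta 0.078 F [-3.7  4.6  1.3] open 0.161
0.1 t 21.0 delta cm [ 0.12 -0.2  -0.35] spin -0.6 | j [-0.63  0.37  1.82  0.    0.97  0.91]
0.05 t 21.0 delta cm [0.13 0.14 0.14] spin -0.6 | j [-0.63  0.37  1.82  0.    0.97  0.91]
0.0 t 21.0 delta cm [0.14 0.46 0.65] spin -0.6 | j [-0.63  0.37  1.82  0.    0.97  0.91]
-0.02 t 21.0 delta cm [0.15 0.58 0.85] spin -0.6 | j [-0.63  0.37  1.82  0.    0.97  0.91]
```

step_arm:
  rows:
    - {"delta_pos": [0.1,0.3,0.3],"spin": 0}
    - {"delta_pos": [0.1,0.5,0.6],"spin": 0}
    - {"delta_pos": [0.1,0.6,0.8],"spin": 0}
    - {"delta_pos": [0.1,0.6,0.8],"spin": 0}
    - {"delta_pos": [0.1,0.6,0.8],"spin": 0}

```text
t: 21.5
eef_pos: [459.8, -262.3, 378.4]
tcp_rot: [-3.126, 0.016, 0.026]
ft_force: [-5.4, 1.2, -1.6]
opening: 0.164
```

```bash
python3 -c "
from h import *
cur()
"
```

```text
grasp in stand x -117.1 y -102.9 z 57.4 r 117.8 theta -0.014 F [-5.4  1.2 -1.6] open 0.164
```

Back at the upright stop. Releasing and lifting clear.

step_arm:
  rows:
    - {"delta_pos": [0,0,0],"spin": 0}
    - {"delta_pos": [0,0,0],"spin": 0}
    - {"delta_pos": [0,0,0],"spin": 0}
    - {"delta_pos": [0,0,-2],"spin": 0}
    - {"delta_pos": [0,0,-5],"spin": 0}
  jaw: 0.5

```text
t: 22.0
eef_pos: [460.8, -263.1, 427.8]
tcp_rot: [-3.125, 0.018, 0.026]
ft_force: [0.0, 1.0, 0.2]
opening: 0.482
```

step_arm:
  rows:
    - {"delta_pos": [0,0,-4],"spin": 0}
    - {"delta_pos": [0,0,-8],"spin": 0}
    - {"delta_pos": [0,-2,-8],"spin": 0}
    - {"delta_pos": [0,-6,-8],"spin": 0}
    - {"delta_pos": [0,-10,-8],"spin": 0}

```text
t: 22.5
eef_pos: [459.5, -163.6, 509.6]
tcp_rot: [-3.125, 0.017, 0.025]
ft_force: [0.7, -0.1, -0.1]
opening: 0.502
```

```bash
python3 -c "
from h import *
print(state()['eef_pos'])
i=camera_info('wrist');p,d=read_camera('wrist');cv2.imwrite('pics/w11.png',p)
for n in('scene','side'):
    i=camera_info(n);p,d=read_camera(n);W=cloud(p,d,i);cv2.imwrite(f'pics/{n}11.png',p);z=W[...,2]
    hsv=cv2.cvtColor(p,cv2.COLOR_BGR2HSV);H,S,V=[hsv[...,k].astype(int) for k in range(3)]
    m=((H<4)|(H>174))&(S>150)&(V>60)&(z>150)&(W[...,0]<600)
    q=W[m];print(n,'bar',len(q),cv2.minAreaRect(q[:,:2].astype(np.float32)),np.percentile(q[:,2],[5,95]))
    m=(W[...,0]>480)&(W[...,0]<700)&(W[...,1]>-300)&(W[...,1]<-120)&(z>238)&(z<250);q=W[m];print('rim',cv2.minAreaRect(q[:,:2].astype(np.float32)))
    m=(W[...,0]>540)&(W[...,0]<640)&(W[...,1]>-380)&(W[...,1]<-290)&(z>117)&(z<127);q=W[m];print('knob',cv2.minAreaRect(q[:,:2].astype(np.float32)))
"
```

```text
[ 459.45292751 -163.6416592   509.63493657]
scene bar 110 ((464.4241027832031, -258.3827209472656), (79.87305450439453, 10.64537239074707), 1.724656581878662) [216.39316699 222.4945797 ]
rim ((571.9017333984375, -191.56546020507812), (92.89331817626953, 88.80995178222656), 0.24297299981117249)
knob ((577.0296020507812, -327.3224182128906), (43.416053771972656, 16.577816009521484), 89.55424499511719)
side bar 201 ((461.75946044921875, -260.6275634765625), (84.20777130126953, 14.536791801452637), 2.0640926361083984) [212.12364539 219.1207163 ]
rim ((571.5704956054688, -192.57533264160156), (90.62369537353516, 91.00521850585938), 2.0812716484069824)
knob ((575.1852416992188, -328.71820068359375), (14.042004585266113, 44.08176040649414), 0.9244298934936523)
```

View pics/w11.png

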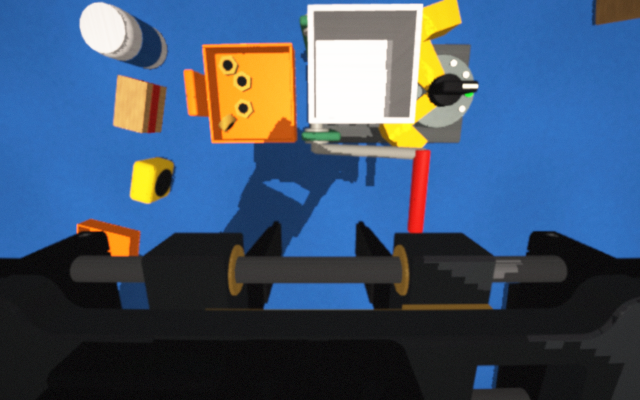

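```bash
python3 -c "
import cv2,numpy as np
p=cv2.imread('pics/scene11.png');q=cv2.imread('pics/side11.png')
cv2.imwrite('pics/s12.png',np.hstack([cv2.resize(p[200:320,200:350],(450,360)),cv2.resize(q[160:300,270:410],(350,360))]))"
```

```text
(no output)
```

View pics/s12.png

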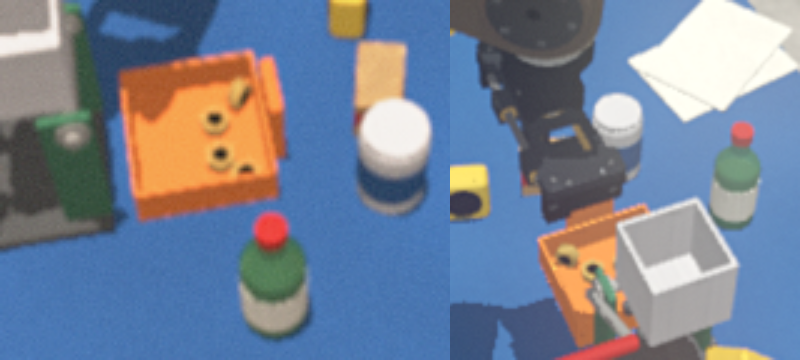

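```bash
python3 -c "
from h import *
i=camera_info('wrist');p,d=read_camera('wrist');W=cloud(p,d,i);z=W[...,2]
T=sw(0,100);print('tray exp',T)
L=(W[...,:2]-T)@rot(SY)
ins=(abs(L[...,0])<64)&(abs(L[...,1])<59)
f=ins&(z<9);A=np.c_[L[f],np.ones(f.sum())];print('floor plane',np.linalg.lstsq(A,z[f],rcond=None)[0])
m=(ins&(z>12)&(z<40)).astype(np.uint8);c,l,st,ce=cv2.connectedComponentsWithStats(m)
for k in range(1,c):
    if st[k,4]>20: q=l==k;print(st[k,4],ce[k].round(),L[q].mean(0).round(1),L[q].min(0).round(),L[q].max(0).round(),'z',np.percentile(z[q],[5,95]).round(1))
m=(abs(L[...,0])<90)&(abs(L[...,1])<90)&(z>38)&(z<52);print(cv2.minAreaRect(W[m][:,:2].astype(np.float32)))
m=(W[...,0]>540)&(W[...,0]<640)&(W[...,1]>-380)&(W[...,1]<-290)&(z>114)&(z<130);print('knob',cv2.minAreaRect(W[m][:,:2].astype(np.float32)))
print(state()['t'],state()['ft_force'])
"
```

```text
tray exp [566.70077755 -52.764793  ]
floor plane [-1.64642894e-04  1.23037726e-03  3.69520961e+00]
267 [228.  65.] [48.1 39.7] [35. 26.] [61. 55.] z [14.9 18. ]
272 [243.  81.] [24.1 19.1] [10.  6.] [39. 33.] z [14.6 18.1]
254 [244. 108.] [-16.8  19.7] [-31.   6.] [-3. 34.] z [15.1 18.2]
199 [227. 122.] [-39.   45.3] [-54.  34.] [-26.  59.] z [15.2 32.8]
((567.025634765625, -57.166748046875), (140.13389587402344, 163.1667022705078), 0.7654751539230347)
knob ((576.6659545898438, -327.5663757324219), (13.529474258422852, 44.91667938232422), 0.9641952514648438)
22.7 [0.48546441 0.09157967 0.20347402]
```

All four nuts are inside, the tray floor is level, and the knob is at the green dot. Handing in.

```bash
python3 -c "
from cell import *
print(job_done())"
```

```text
the job is handed in; nothing more can be done
None
```

The job is handed in at about 23 s of the allowed 72, and my last checks found everything as the task asks.

What I did:
- **Selector:** I turned it one click clockwise, from 0.6 to the green dot.
- **Tray:** I stood the larger orange tray under the pouring side.
- **Pot:** I tipped it to about 2.48 rad by its lever, then swung it back to its upright stop.

Last checks:
- **Nuts:** The pot is empty and all four are in the tray. One leans up against the tray's +y wall instead of lying flat, but it is within the limits.
- **Tray:** The floor is level, to within about 0.001 rad.
- **Selector:** It reads 1.2 to within about 0.02 rad from the wrist camera.
- **Pot:** The lever bar is back where it started, so the pot is upright.
- **Bystanders and arm:** The can, tape measure, box and bottle look unmoved in the pictures; I did not re-measure their positions. The arm is clear of everything.

Two readings stood out on the way:
- **Knob:** It lagged the gripper while turning (damped) and caught up before I released it.
- **Lever:** There was a brief force of about 33 N at the wrist as it swung back, well under the 120 N limit.

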